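# Put the knurled knobs away in their nests by size

### The arm

A 6-joint arm with a two-finger parallel gripper is mounted at the origin on the work surface. World frame = base frame: x ahead of the robot, y to its left, z up, the work surface at z = 0. Lengths are in mm, angles in rad, forces in N, time in s.
With the tool pointing down it reaches from about 350 to 775 mm from the base axis. Payload 7.3 kg.
Tool frame: the origin (TCP) lies on the centre line of the jaws, within the pads' length; the fingertips stand 22 mm ahead of it and the grasp point (between the pads) lies 3 mm ahead of it; x points along the fingers, z is the direction in which the jaws open and shut, and the axes are right-handed (so a half turn about x gives the same grasp; the last joint's range is limited). The gripper opens to 92 mm and grips with 3 to 60 N. Pads are 19 mm wide; open, the fingers measure 130 mm over their backs; the gripper's body (75 mm by 190 mm) begins 47 mm behind the grasp point.
Start: joints at [-1.3, 0.342, 1.524, -0, 1.275, -0.146], TCP at [212.563, -480.065, 221.841] pointing down, gripper open.
Joint ranges: [-2.53, 2.53], [-0.77, 2.02], [0.04, 2.7], [-1, 4.14], [0.28, 2.66], [-3.11, 3.11]. Speed limits (rad/s): [2.57, 2.57, 3.14, 3.14, 3.14, 3.14].

### API

Orientations are given as [roll, pitch, yaw] about the fixed x, y, z axes, in that order (R = Rz(yaw) Ry(pitch) Rx(roll)).
In Python, from plant import readout, imaging, bot gives the robot as it stands.
- The arm moves only by the tool arm_command, never from a script. Its argument "plan" is a list of rows, each an object of numbers: "tx", "ty", "tz": the shift along the tool's x, y, z in cm; "wx", "wy", "wz": the turn, a rotation vector about the tool's x, y, z in rad; "jaw": the opening, from -1 (shut) to 1 (fully open). In form: [{"tx": .., "ty": .., "tz": .., "wx": .., "wy": .., "wz": .., "jaw": ..}, ...]. A call has 1 to 20 rows; each row shifts and turns the commanded pose from where the row before left it, along the tool's axes as they then stand; what a row does not reach is not made up. A row lasts 1/10 s, in which the tool goes at most 50 mm and 8.59 degrees, less where a joint would pass 70% of its speed; a pose out of reach is approached as far as the arm can. A call with a gripper value outside its range is refused whole. The fingers move at their own pace and stop on an object; the grip force is fixed at half the most. Time passes only in rows, so rows that do not move let the fingers close. It gives the time, the measured TCP pose, the force and the opening at its end, in the units of the state.
- readout.get_obs(): the state, without advancing time (a new reading comes with each control period).
- imaging.capture(name): name is "scene" or "top" or "wrist"; returns the picture (400x640x3 uint8, blue, green, red); there is no depth.
- imaging.get_calibration(name): a dict with "fx", "fy", "cx", "cy" (pixels), "position" and "rotation" of the camera in the world; the wrist camera has in their place "mount" (4x4, takes a point from camera to tool coordinates, whose origin is the TCP and whose axes are the tool frame's). Camera axes: x right, y up, looking along -z (the intrinsics and any distortion apply to the point x, -y, -z); pixel columns grow to the right and rows downward; lengths in mm; the calibration is good to about 2 mm. A picture is of the moment at which its call begins: read the wrist's pose just before it. get_calibration takes no time and is no camera call.
- bot.close_job(): hands the job in, once; it reports no verdict.
The state is a dict: "time": time; "joint_positions": joint angles; "dq": joint speeds; "tau": joint torques, N m; "tool_pos": TCP position; "tcp_rot": TCP orientation; "contact_force": force on the tool from outside, world axes, zero at the start; "moment": the same for the moment, N m; "grip_width": finger opening in mm.
Only numpy, scipy, OpenCV 4.12 (cv2) and the standard library are available. Lean on these libraries where they do the work, as an engineer would, in place of code of your own. Each camera call takes 0.05 s, during which the arm holds its last target.

### The job

Pick out the four knurled steel knobs on the bench and put each one, standing upright, into the white round nest of its own size on the dark base plate: the smallest knob in the smallest nest, and so on up to the largest. Lower each knob right down onto the nest's floor rather than dropping it, and leave the smooth collar and the flat disc where they lie.

Things in the scene. Friction and masses are not known exactly. Their poses are not given: they have to be found in the camera images.
- knob_small_center (a point): Loose knurled steel knob: upright solid drum of 24 mm diameter, 45 mm tall, side criss-crossed with a knurl, small dark hole in its flat top; under 0.5 kg. The point is its centre, 22.5 mm above its underside; z up its axis. Its place is nest_small.
- knob_medium_center (a point): Loose knurled steel knob: upright solid drum of 36 mm diameter, 45 mm tall, side criss-crossed with a knurl, small dark hole in its flat top; under 0.5 kg. The point is its centre, 22.5 mm above its underside; z up its axis. Its place is nest_medium.
- knob_large_center (a point): Loose knurled steel knob: upright solid drum of 48 mm diameter, 45 mm tall, side criss-crossed with a knurl, small dark hole in its flat top; under 0.5 kg. The point is its centre, 22.5 mm above its underside; z up its axis. Its place is nest_large.
- knob_largest_center (a point): Loose knurled steel knob: upright solid drum of 60 mm diameter, 45 mm tall, side criss-crossed with a knurl, small dark hole in its flat top; under 0.5 kg. The point is its centre, 22.5 mm above its underside; z up its axis. Its place is nest_largest.
- nest_small: Fixed shallow round white nest with two screw ears, for the 24 mm knob: floor 36 mm across, flaring to 42 mm at the rim, outer diameter 48 mm. Origin at the centre of its underside, on top of the 10 mm thick dark base plate; z up. Its inner floor is 3 mm and its rim 9 mm above the origin. The four nests stand in a row on the plate, in any order.
- nest_medium: Fixed shallow round white nest with two screw ears, for the 36 mm knob: floor 48 mm across, flaring to 54 mm at the rim, outer diameter 60 mm. Origin at the centre of its underside, on top of the 10 mm thick dark base plate; z up. Its inner floor is 3 mm and its rim 9 mm above the origin. The four nests stand in a row on the plate, in any order.
- nest_large: Fixed shallow round white nest with two screw ears, for the 48 mm knob: floor 60 mm across, flaring to 66 mm at the rim, outer diameter 72 mm. Origin at the centre of its underside, on top of the 10 mm thick dark base plate; z up. Its inner floor is 3 mm and its rim 9 mm above the origin. The four nests stand in a row on the plate, in any order.
- nest_largest: Fixed shallow round white nest with two screw ears, for the 60 mm knob: floor 72 mm across, flaring to 78 mm at the rim, outer diameter 84 mm. Origin at the centre of its underside, on top of the 10 mm thick dark base plate; z up. Its inner floor is 3 mm and its rim 9 mm above the origin. The four nests stand in a row on the plate, in any order.
- collar_center (a point): Smooth steel collar with a wide hole through it, 52 mm outside, 28 mm hole, 28 mm tall, lying loose among the knobs. Point at its centre, 14 mm above the bench. Not to be moved.
- disc_center (a point): Smooth flat steel disc, 76 mm across, 8 mm thick, lying loose among the knobs. Point at its centre, 4 mm above the bench. Not to be moved.

How it is judged:
By the outcome, as a careful person would: the job done as asked, in the order asked, and still so for the second after the job is handed in, with the robot touching nothing.
It also fails if it takes over 125 s, if anything falls off the work surface, if the arm or the gripper's body presses on something with over 40 N, if the wrist force passes 120 N, or if a joint passes its speed limit or range.

## Working session

There is one attempt and no reset: what is moved stays moved. The work goes in short steps, Python scripts to look and compute and a tool call to move; the robot and the scene stay as the last step left them, time stands still between calls to the robot, and variables do not carry over. Pictures are saved under pics/ and viewed, and the job is handed in when it is done.

Besides the shell and the picture viewer there is one more tool, called after ">>>" in YAML: its name, and indented under it one key for each argument. arm_command: Moves the arm, as the interface text tells. Its arguments: {"type":"object","properties":{"plan":{"type":"array"}},"required":["plan"]}

```bash
ls; mkdir -p pics
python3 - <<'E'
from plant import readout, imaging, bot
import cv2
o=readout.get_obs(); print({k:(v if not hasattr(v,'round') else v) for k,v in o.items()})
for n in("scene","top","wrist"):
    im=imaging.capture(n); cv2.imwrite(f"pics/{n}0.png",im); print(n,imaging.get_calibration(n))
E
```

```text
pics
{'time': 0.0, 'joint_positions': array([-1.29994642e+00,  3.42724715e-01,  1.52499815e+00,  3.66293734e-05,
        1.27540008e+00, -1.46012168e-01]), 'dq': array([-1.95999897e-03,  1.01074801e-03,  1.36765112e-03, -6.22404259e-04,
        2.78421493e-05,  3.89779700e-04]), 'tau': array([ 9.98138858e-04, -4.31250143e+01, -2.44216973e+01,  7.18521327e-02,
        5.60707622e-02, -1.23566715e-04]), 'tool_pos': array([ 212.48441896, -479.63564701,  221.15051998]), 'tcp_rot': array([2.97269575, 1.56926563, 1.81875081]), 'contact_force': array([ 0.01490861, -0.06233249,  0.52785639]), 'moment': array([-0.00089536,  0.05948612, -0.03251643]), 'grip_width': 91.85583886488214}
scene {'fx': 373.92763066295214, 'fy': 373.92763066295214, 'cx': 322.4391408446882, 'cy': 199.36567184293486, 'position': array([ 806.16049981, -456.71453016,  474.4784554 ]), 'rotation': array([ 0.90544623, -0.01296623,  0.55970154])}
top {'fx': 460.48743369022037, 'fy': 460.48743369022037, 'cx': 323.1346590697281, 'cy': 200.9536170256876, 'position': array([480.31637707,  -1.58575314, 941.34628403]), 'rotation': array([ 0.05359412,  0.00901354, -1.55907032])}
wrist {'fx': 316.2452556193386, 'fy': 316.2452556193386, 'cx': 317.5212908833288, 'cy': 196.94985591114548, 'mount': array([[ 4.68045335e-04,  3.03629372e-01, -9.52790106e-01,
        -1.63358026e+02],
       [ 1.39136761e-03,  9.52789090e-01,  3.03629732e-01,
         8.30608548e+01],
       [ 9.99998923e-01, -1.46779377e-03,  2.34884134e-05,
         9.51399958e-01],
       [ 0.00000000e+00,  0.00000000e+00,  0.00000000e+00,
         1.00000000e+00]])}
```

View pics/top0.png

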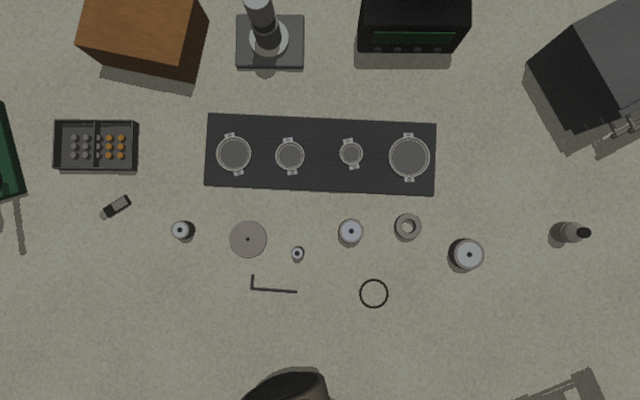

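View pics/scene0.png

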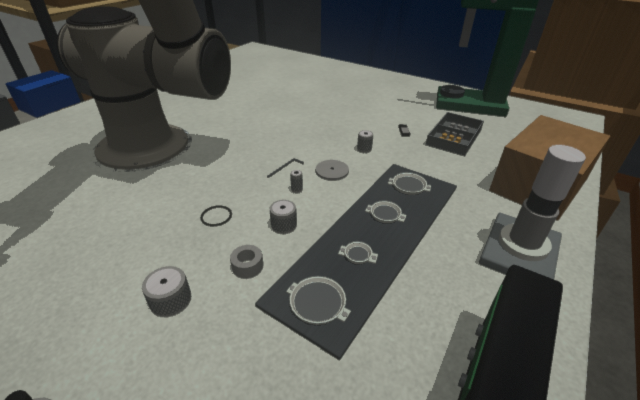

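View pics/wrist0.png

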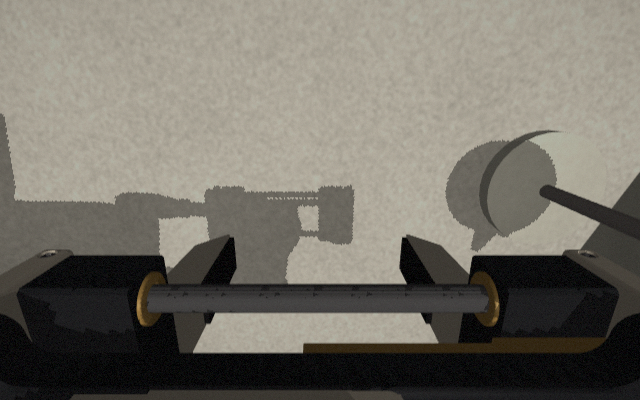

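The top view shows knobs near (297,254) small, (181,230) medium, (351,231) large and (468,254) largest. The nests are near (351,153) small, (290,156) medium, (234,154) large and (409,156) largest. Next I'll enlarge the crops.

Run:
```python
import cv2,numpy as np
im=cv2.imread("pics/top0.png")
def crops(pts,h,s,name):
    t=[]
    for x,y in pts:
        c=cv2.resize(im[y-h:y+h,x-h:x+h],None,fx=s,fy=s,interpolation=cv2.INTER_CUBIC)
        for k in range(0,2*h,10):
            cv2.putText(c,str(x-h+k),(k*s,8),0,.3,(0,255,255));cv2.putText(c,str(y-h+k),(0,k*s+8),0,.3,(0,255,255))
            cv2.line(c,(k*s,10),(k*s,16),(0,255,255));cv2.line(c,(20,k*s),(26,k*s),(0,255,255))
        t.append(c)
    cv2.imwrite(name,np.vstack([np.hstack(t[:2]),np.hstack(t[2:])]))
crops([(297,254),(181,230),(351,231),(468,254)],25,6,"pics/k.png")
crops([(351,153),(290,156),(234,154),(409,156)],25,6,"pics/n.png")
```

```text
(no output)
```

View pics/k.png

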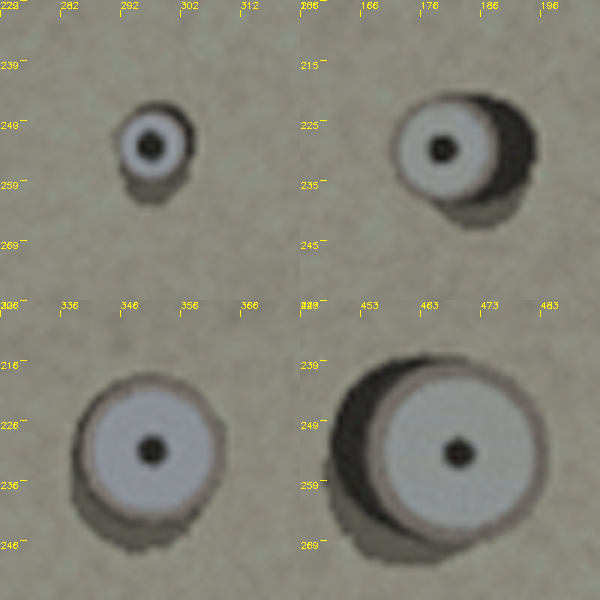

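View pics/n.png

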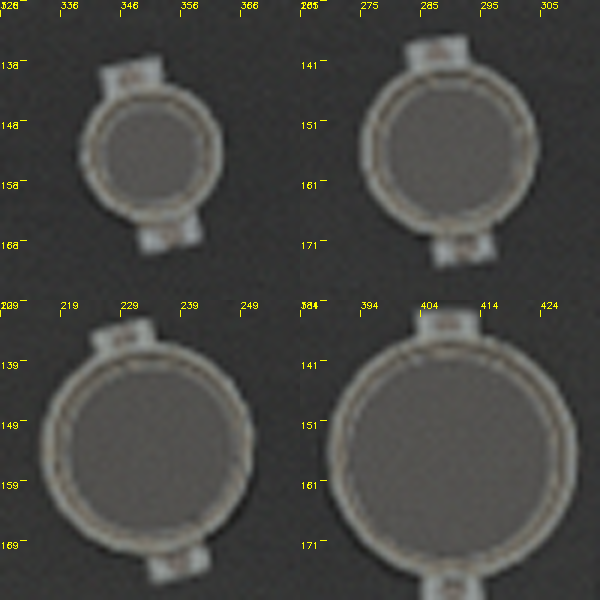

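```bash
cat > h.py <<'E'
from plant import readout, imaging, bot
import cv2,numpy as np
from scipy.spatial.transform import Rotation as Ro
def RT(rpy): return Ro.from_euler('xyz',rpy).as_matrix()
def cam(n,o=None):
    c=imaging.get_calibration(n)
    if n=='wrist':
        T=np.eye(4);T[:3,:3]=RT(o['tcp_rot']);T[:3,3]=o['tool_pos'];T=T@c['mount']
        return c,T[:3,:3],T[:3,3]
    return c,RT(c['rotation']),np.array(c['position'])
def unproj(C,u,v,z):
    c,R,p=C; d=R@np.array([(u-c['cx'])/c['fx'],-(v-c['cy'])/c['fy'],-1]); return p+d*(z-p[2])/d[2]
def proj(C,P):
    c,R,p=C; q=R.T@(np.array(P)-p); return c['cx']-c['fx']*q[0]/q[2], c['cy']+c['fy']*q[1]/q[2]
def R_target(yaw):  # tool x down, tool z along world (cos yaw, sin yaw,0)
    x=np.array([0,0,-1.]);z=np.array([np.cos(yaw),np.sin(yaw),0]);return np.c_[x,np.cross(z,x),z]
def go(P,yaw=None):
    o=readout.get_obs();R=RT(o['tcp_rot']);d=R.T@(np.array(P)-o['tool_pos'])/10
    print('t',round(o['time'],2),'tcp',o['tool_pos'].round(1),'jawdir',R[:,2].round(3),'xdir',R[:,0].round(3),'tool shift cm',d.round(2))
    if yaw is not None:
        Rt=R_target(yaw); print('rotvec',Ro.from_matrix(R.T@Rt).as_rotvec().round(3),'shift after turn',(Rt.T@(np.array(P)-o['tool_pos'])/10).round(2))
def crop(im,x,y,h,s,name):
    x0,y0=max(0,x-h),max(0,y-h); a=im[y0:y+h,x0:x+h]
    c=cv2.resize(a,None,fx=s,fy=s,interpolation=cv2.INTER_CUBIC)
    for k in range(0,2*h,10):
        cv2.putText(c,str(x0+k),(k*s,8),0,.3,(0,255,255));cv2.putText(c,str(y0+k),(0,k*s+8),0,.3,(0,255,255))
        cv2.line(c,(k*s,10),(k*s,16),(0,255,255));cv2.line(c,(20,k*s),(26,k*s),(0,255,255))
    cv2.imwrite(name,c)
E
python3 - <<'E'
from h import *
C=cam('top');S=cam('scene')
K=dict(small=(296.75,253.1),medium=(179.4,229.4),large=(350.75,230.75),largest=(469.1,254.1))
N=dict(small=(350.9,152.8),medium=(289.6,155.75),large=(233,153.3),largest=(408.9,156.8))
im=cv2.imread('pics/scene0.png');im=cv2.resize(im,None,fx=1.25,fy=1.25)
for D,z in((K,45),(N,19)):
    for k,(u,v) in D.items():
        P=unproj(C,u,v,z);s=proj(S,P);print(k,P.round(1),np.round(s,1))
        cv2.drawMarker(im,tuple(int(round(a*1.25)) for a in s),(0,0,255),0,10)
cv2.imwrite('pics/chk.png',im)
o=readout.get_obs();print(RT(o['tcp_rot']).round(3))
E
```

```text
small [426.5  57.   45. ] [295.8 172.1]
medium [469.7 286.5  45. ] [365.5 133. ]
large [471.  -47.2  45. ] [282.6 206.6]
largest [ 428.7 -276.1   45. ] [163.9 280.4]
small [627.5 -47.5  19. ] [358.1 250.7]
medium [620.3  76.   19. ] [384.9 209.8]
large [624.1 190.6  19. ] [409.2 181.3]
largest [ 620.6 -164.3   19. ] [317.1 297. ]
[[-0.     0.914  0.405]
 [ 0.001  0.405 -0.914]
 [-1.     0.    -0.001]]
```

View pics/chk.png

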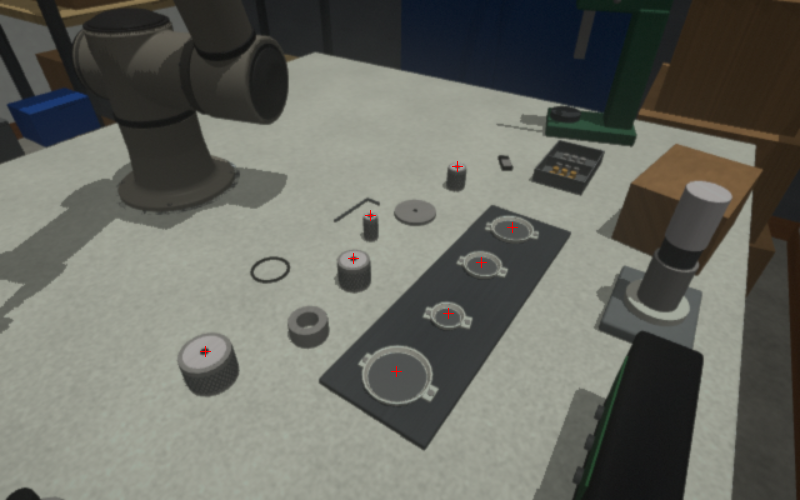

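The marks land on the hole and nest centres in the scene view, to within about 2 px, so the top and scene cameras agree. I'll hover over the small knob next.

Run:
```python
from h import *
go([426.5,57,140],-np.pi/2)
```

```text
t 0.15 tcp [ 212.5 -479.8  221.3] jawdir [ 0.405 -0.914 -0.001] xdir [-0.     0.001 -1.   ] tool shift cm [  8.18  41.3  -40.41]
rotvec [ 0.417 -0.001  0.   ] shift after turn [  8.13  21.4  -53.68]
```

>>> arm_command:
  plan:
    - {"tx": 0,"ty": 0,"tz": 0,"wx": 0.104,"wy": 0,"wz": 0,"jaw": 0.2}
    - {"tx": 0,"ty": 0,"tz": 0,"wx": 0.104,"wy": 0,"wz": 0,"jaw": 0.2}
    - {"tx": 0,"ty": 0,"tz": 0,"wx": 0.104,"wy": 0,"wz": 0,"jaw": 0.2}
    - {"tx": 0,"ty": 0,"tz": 0,"wx": 0.105,"wy": 0,"wz": 0,"jaw": 0.2}
    - {"tx": 0.58,"ty": 1.53,"tz": -3.83,"wx": 0,"wy": 0,"wz": 0,"jaw": 0.2}
    - {"tx": 0.58,"ty": 1.53,"tz": -3.83,"wx": 0,"wy": 0,"wz": 0,"jaw": 0.2}
    - {"tx": 0.58,"ty": 1.53,"tz": -3.83,"wx": 0,"wy": 0,"wz": 0,"jaw": 0.2}
    - {"tx": 0.58,"ty": 1.53,"tz": -3.83,"wx": 0,"wy": 0,"wz": 0,"jaw": 0.2}
    - {"tx": 0.58,"ty": 1.53,"tz": -3.83,"wx": 0,"wy": 0,"wz": 0,"jaw": 0.2}
    - {"tx": 0.58,"ty": 1.53,"tz": -3.83,"wx": 0,"wy": 0,"wz": 0,"jaw": 0.2}
    - {"tx": 0.58,"ty": 1.53,"tz": -3.83,"wx": 0,"wy": 0,"wz": 0,"jaw": 0.2}
    - {"tx": 0.58,"ty": 1.53,"tz": -3.83,"wx": 0,"wy": 0,"wz": 0,"jaw": 0.2}
    - {"tx": 0.58,"ty": 1.53,"tz": -3.83,"wx": 0,"wy": 0,"wz": 0,"jaw": 0.2}
    - {"tx": 0.58,"ty": 1.53,"tz": -3.83,"wx": 0,"wy": 0,"wz": 0,"jaw": 0.2}
    - {"tx": 0.58,"ty": 1.53,"tz": -3.83,"wx": 0,"wy": 0,"wz": 0,"jaw": 0.2}
    - {"tx": 0.58,"ty": 1.53,"tz": -3.83,"wx": 0,"wy": 0,"wz": 0,"jaw": 0.2}
    - {"tx": 0.58,"ty": 1.53,"tz": -3.83,"wx": 0,"wy": 0,"wz": 0,"jaw": 0.2}
    - {"tx": 0.58,"ty": 1.53,"tz": -3.83,"wx": 0,"wy": 0,"wz": 0,"jaw": 0.2}
    - {"tx": 0,"ty": 0,"tz": 0,"wx": 0,"wy": 0,"wz": 0,"jaw": 0.2}
    - {"tx": 0,"ty": 0,"tz": 0,"wx": 0,"wy": 0,"wz": 0,"jaw": 0.2}

```text
time: 2.15
tool_pos: [426.5, 56.7, 140.2]
tcp_rot: [-1.347, 1.57, -2.915]
contact_force: [-0.3, -0.2, 0.2]
grip_width: 55.3
```

Run:
```python
from h import *
go([426.5,57,140],-np.pi/2)
o=readout.get_obs();C=cam('wrist',o);im=imaging.capture('wrist');print(o['joint_positions'].round(2),o['grip_width'],o['contact_force'].round(2))
for k,P in dict(s=[426.5,57,45],l=[471,-47.2,45],ns=[627.5,-47.5,19],nm=[620.3,76,19]).items():
    u=proj(C,P);print(k,np.round(u,1));cv2.drawMarker(im,tuple(int(round(a)) for a in u),(0,0,255),0,8)
cv2.imwrite('pics/w1.png',im)
```

```text
t 2.15 tcp [426.5  56.7 140.2] jawdir [ 0.002 -1.     0.   ] xdir [-0.001 -0.    -1.   ] tool shift cm [ 0.02  0.   -0.03]
rotvec [0.002 0.    0.001] shift after turn [ 0.02  0.   -0.03]
[-0.05  0.27  1.89 -0.    0.99  1.52] 55.34424813895841 [-0.28 -0.16  0.24]
s [316.4 197.9]
l [444.2 146.5]
ns [457.8 -69.5]
nm [291.9 -58.7]
```

View pics/w1.png

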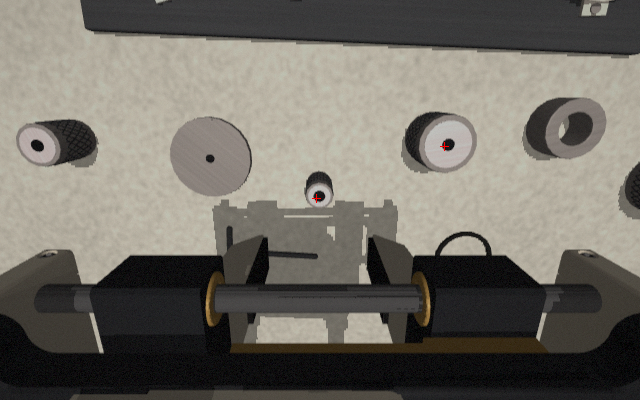

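The small knob's hole is at (319.5,196), against (316.4,198) predicted. The large one's is at (448,144.5), against (444,146.5).

Run:
```python
from h import *
C=cam('wrist',readout.get_obs())
for u in((319.5,196),(448,144.5),(37,145)): print(unproj(C,*u,45).round(1))
go([427.3,55.5,34],-np.pi/2)
```

```text
[428.1  53.5  45. ]
[472.4 -51.1  45. ]
[471.3 284.2  45. ]
t 2.2 tcp [426.4  55.9 140.4] jawdir [ 0.001 -1.     0.   ] xdir [-0.001 -0.    -1.   ] tool shift cm [10.64  0.1   0.04]
rotvec [0.001 0.    0.001] shift after turn [10.64  0.09  0.04]
```

>>> arm_command:
  plan:
    - {"tx": 2.5,"ty": 0.1,"tz": 0.1,"wx": 0,"wy": 0,"wz": 0,"jaw": 0.2}
    - {"tx": 3.0,"ty": 0,"tz": 0,"wx": 0,"wy": 0,"wz": 0,"jaw": 0.2}
    - {"tx": 2.5,"ty": 0,"tz": 0,"wx": 0,"wy": 0,"wz": 0,"jaw": 0.2}
    - {"tx": 1.6,"ty": 0,"tz": 0,"wx": 0,"wy": 0,"wz": 0,"jaw": 0.2}
    - {"tx": 1.0,"ty": 0,"tz": 0,"wx": 0,"wy": 0,"wz": 0,"jaw": 0.2}
    - {"tx": 0,"ty": 0,"tz": 0,"wx": 0,"wy": 0,"wz": 0,"jaw": 0.0}
    - {"tx": 0,"ty": 0,"tz": 0,"wx": 0,"wy": 0,"wz": 0,"jaw": -0.2}
    - {"tx": 0,"ty": 0,"tz": 0,"wx": 0,"wy": 0,"wz": 0,"jaw": -0.4}
    - {"tx": 0,"ty": 0,"tz": 0,"wx": 0,"wy": 0,"wz": 0,"jaw": -1}
    - {"tx": 0,"ty": 0,"tz": 0,"wx": 0,"wy": 0,"wz": 0,"jaw": -1}
    - {"tx": 0,"ty": 0,"tz": 0,"wx": 0,"wy": 0,"wz": 0,"jaw": -1}
    - {"tx": 0,"ty": 0,"tz": 0,"wx": 0,"wy": 0,"wz": 0,"jaw": -1}

```text
time: 3.4
tool_pos: [428.4, 55.1, 35.1]
tcp_rot: [1.485, 1.569, -0.086]
contact_force: [-0.1, -0.5, 6.3]
grip_width: 22.3
```

Run:
```python
from h import *
o=readout.get_obs();C=cam('wrist',o);im=imaging.capture('wrist');print(o['grip_width'],o['contact_force'].round(1),o['tool_pos'].round(1))
cv2.imwrite('pics/w2.png',im); cv2.imwrite('pics/t2.png',imaging.capture('top'))
```

```text
22.25975193188572 [-0.1 -0.5  6.3] [428.4  55.1  35.1]
```

View pics/w2.png

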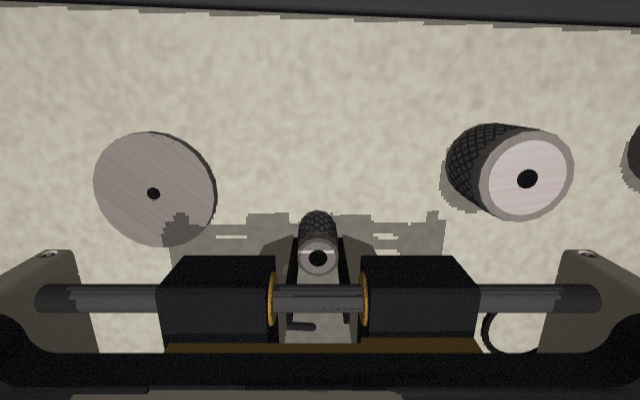

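The small knob is between the jaws, with its hole at (317.5,258) and the width at 22 mm. I'll check its offset in the tool, then lift.

Run:
```python
from h import *
o=readout.get_obs();C=cam('wrist',o);print(o['tool_pos'].round(1),[unproj(C,317.5,258,45).round(1)],[unproj(C,527,179,45).round(1)])
```

```text
[428.4  55.1  35.1] [array([428.1,  54.4,  45. ])] [array([472.4, -50.4,  45. ])]
```

>>> arm_command:
  plan:
    - {"tx": -1,"ty": 0,"tz": 0,"wx": 0,"wy": 0,"wz": 0,"jaw": -1}
    - {"tx": -2,"ty": 0,"tz": 0,"wx": 0,"wy": 0,"wz": 0,"jaw": -1}
    - {"tx": -3,"ty": 0,"tz": 0,"wx": 0,"wy": 0,"wz": 0,"jaw": -1}
    - {"tx": -3,"ty": 0,"tz": 0,"wx": 0,"wy": 0,"wz": 0,"jaw": -1}
    - {"tx": -2,"ty": 0,"tz": 0,"wx": 0,"wy": 0,"wz": 0,"jaw": -1}

```text
time: 4.0
tool_pos: [428.1, 55.1, 146.9]
tcp_rot: [1.483, 1.569, -0.088]
contact_force: [0.6, 0.5, -0.3]
grip_width: 22.1
```

Run:
```python
from h import *
go([627.5,-47.5,110],-np.pi/2)
o=readout.get_obs();print(o['contact_force'],o['grip_width'])
im=imaging.capture('wrist');cv2.imwrite('pics/w3.png',im)
```

```text
t 4.0 tcp [428.1  55.1 146.9] jawdir [-0. -1.  0.] xdir [ 0.002 -0.    -1.   ] tool shift cm [ 3.72 19.93 10.26]
rotvec [-0.     0.    -0.002] shift after turn [ 3.69 19.94 10.26]
[ 0.6439133   0.52309383 -0.34413469] 22.071238318111742
```

View pics/w3.png

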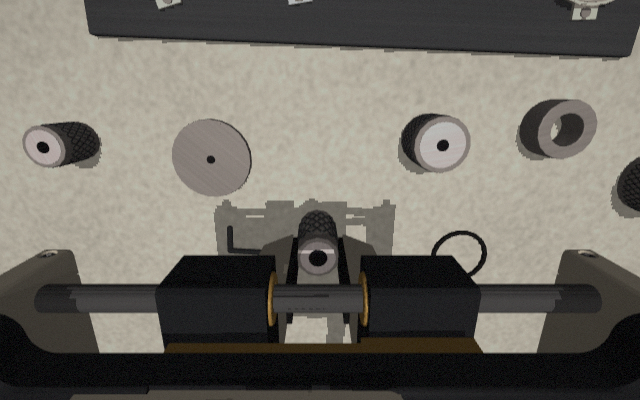

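The knob is lifted and hasn't shifted in the jaws. I'll stop short of the nest to measure it with the wrist camera.

>>> arm_command:
  plan:
    - {"tx": 0,"ty": 1,"tz": 1,"wx": 0,"wy": 0,"wz": 0,"jaw": -1}
    - {"tx": 0,"ty": 2.4,"tz": 2.4,"wx": 0,"wy": 0,"wz": 0,"jaw": -1}
    - {"tx": 0,"ty": 3,"tz": 2.5,"wx": 0,"wy": 0,"wz": 0,"jaw": -1}
    - {"tx": 0,"ty": 3,"tz": 2.4,"wx": 0,"wy": 0,"wz": 0,"jaw": -1}
    - {"tx": 0,"ty": 2.5,"tz": 1.5,"wx": 0,"wy": 0,"wz": 0,"jaw": -1}
    - {"tx": 0,"ty": 1.3,"tz": 0.7,"wx": 0,"wy": 0,"wz": 0,"jaw": -1}
    - {"tx": 0,"ty": 0,"tz": 0,"wx": 0,"wy": 0,"wz": 0,"jaw": -1}
    - {"tx": 0,"ty": 0,"tz": 0,"wx": 0,"wy": 0,"wz": 0,"jaw": -1}

```text
time: 4.85
tool_pos: [558.9, -50.2, 142.9]
tcp_rot: [-1.78, 1.567, 2.932]
contact_force: [0.2, -0.2, -1.6]
grip_width: 22.2
```

Run:
```python
from h import *
go([627.5,-47.5,110],-np.pi/2)
o=readout.get_obs();C=cam('wrist',o)
im=imaging.capture('wrist')
cv2.imwrite('pics/w4.png',im)
for k,P in dict(s=[627.5,-47.5,19],m=[620.3,76,19],l=[624.1,190.6,19],L=[620.6,-164.3,19]).items():print(k,np.round(proj(C,P),1))
```

```text
t 4.85 tcp [558.9 -50.2 142.9] jawdir [-0.001 -1.    -0.001] xdir [-0.003  0.001 -1.   ] tool shift cm [ 3.26  6.87 -0.27]
rotvec [-0.001 -0.001  0.003] shift after turn [ 3.29  6.86 -0.27]
s [313.9 113.3]
m [174.5 121.5]
l [ 44.1 117. ]
L [445.9 121.4]
```

View pics/w4.png

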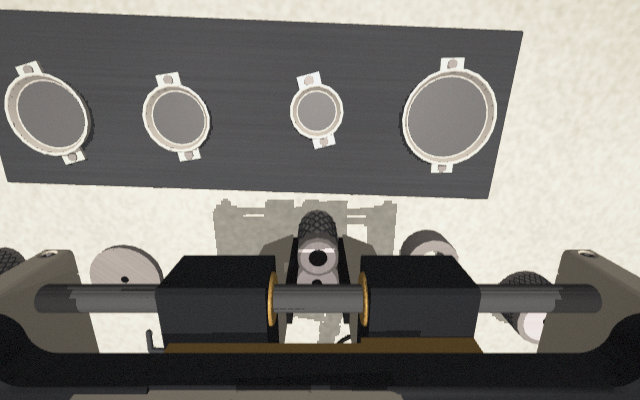

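The nest rims are centred near (316.8,111) small, (176.5,118) medium, (48,113.5) large and (449.5,117) largest.

Run:
```python
from h import *
C=cam('wrist',readout.get_obs())
for u in((316.8,111),(176.5,118),(48,113.5),(449.5,117)): print(unproj(C,*u,19).round(1))
go([629,-50,85],-np.pi/2)
```

```text
[629.3 -49.7  19. ]
[623.2  74.4  19. ]
[626.9 187.2  19. ]
[ 624.3 -166.8   19. ]
t 4.9 tcp [558.7 -49.8 143.3] jawdir [-0.    -1.    -0.001] xdir [-0.003  0.001 -1.   ] tool shift cm [5.81 7.04 0.02]
rotvec [-0.    -0.001  0.003] shift after turn [5.83 7.03 0.02]
```

>>> arm_command:
  plan:
    - {"tx": 0,"ty": 1.5,"tz": 0,"wx": 0,"wy": 0,"wz": 0,"jaw": -1}
    - {"tx": 0.5,"ty": 2.5,"tz": 0,"wx": 0,"wy": 0,"wz": 0,"jaw": -1}
    - {"tx": 1.5,"ty": 2,"tz": 0,"wx": 0,"wy": 0,"wz": 0,"jaw": -1}
    - {"tx": 2,"ty": 1,"tz": 0,"wx": 0,"wy": 0,"wz": 0,"jaw": -1}
    - {"tx": 2,"ty": 0,"tz": 0,"wx": 0,"wy": 0,"wz": 0,"jaw": -1}
    - {"tx": 1.5,"ty": 0,"tz": 0,"wx": 0,"wy": 0,"wz": 0,"jaw": -1}
    - {"tx": 0.8,"ty": 0,"tz": 0,"wx": 0,"wy": 0.003,"wz": 0,"jaw": -1}
    - {"tx": 0,"ty": 0,"tz": 0,"wx": 0,"wy": 0,"wz": 0,"jaw": -1}
    - {"tx": 0,"ty": 0,"tz": 0,"wx": 0,"wy": 0,"wz": 0,"jaw": -1}

```text
time: 5.8
tool_pos: [630.0, -49.9, 62.3]
tcp_rot: [2.862, 1.568, 1.292]
contact_force: [-0.4, -0.1, -0.2]
grip_width: 22.1
```

Run:
```python
from h import *
go([629.2,-49.8,48],-np.pi/2)
o=readout.get_obs();C=cam('wrist',o)
im=imaging.capture('wrist');a=im[150:350,200:440]
cv2.imwrite('pics/w5.png',cv2.resize(a,None,fx=3,fy=3,interpolation=cv2.INTER_CUBIC))
im=imaging.capture('top');cv2.imwrite('pics/t5.png',im);print(o['contact_force'])
```

```text
t 5.8 tcp [630.  -49.9  62.3] jawdir [ 0.    -1.    -0.003] xdir [ 0.001  0.003 -1.   ] tool shift cm [ 1.43 -0.08 -0.  ]
rotvec [ 0.    -0.003 -0.001] shift after turn [ 1.43 -0.08 -0.01]
[-0.37725702 -0.0946978  -0.24774784]
```

View pics/w5.png

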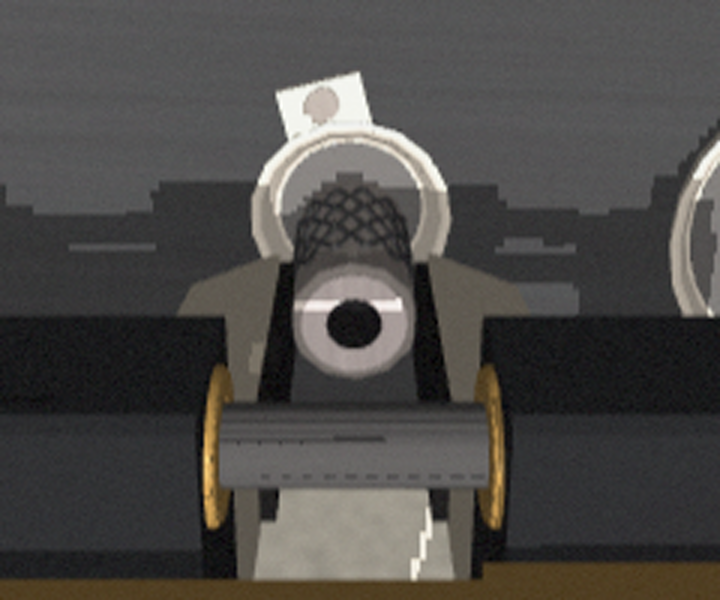

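The knob is centred over the small nest. I'll lower it gently.

>>> arm_command:
  plan:
    - {"tx": 0.5,"ty": -0.05,"tz": 0,"wx": 0,"wy": 0,"wz": 0,"jaw": -1}
    - {"tx": 0.4,"ty": 0,"tz": 0,"wx": 0,"wy": 0,"wz": 0,"jaw": -1}
    - {"tx": 0.2,"ty": 0,"tz": 0,"wx": 0,"wy": 0,"wz": 0,"jaw": -1}
    - {"tx": 0.1,"ty": 0,"tz": 0,"wx": 0,"wy": 0,"wz": 0,"jaw": -1}
    - {"tx": 0.1,"ty": 0,"tz": 0,"wx": 0,"wy": 0,"wz": 0,"jaw": -1}
    - {"tx": 0,"ty": 0,"tz": 0,"wx": 0,"wy": 0,"wz": 0,"jaw": -1}
    - {"tx": 0,"ty": 0,"tz": 0,"wx": 0,"wy": 0,"wz": 0,"jaw": -1}

```text
time: 6.6
tool_pos: [629.4, -49.9, 48.7]
tcp_rot: [3.09, 1.568, 1.519]
contact_force: [0.2, -0.0, -1.1]
grip_width: 21.9
```

>>> arm_command:
  plan:
    - {"tx": 0.05,"ty": 0,"tz": 0,"wx": 0,"wy": 0,"wz": 0,"jaw": -1}
    - {"tx": 0,"ty": 0,"tz": 0,"wx": 0,"wy": 0,"wz": 0,"jaw": -1}
    - {"tx": 0,"ty": 0,"tz": 0,"wx": 0,"wy": 0,"wz": 0,"jaw": -1}

```text
time: 6.9
tool_pos: [629.5, -50.0, 48.3]
tcp_rot: [2.964, 1.568, 1.392]
contact_force: [-1.3, -0.3, -0.6]
grip_width: 22.0
```

>>> arm_command:
  plan:
    - {"tx": 0.05,"ty": 0,"tz": 0,"wx": 0,"wy": 0,"wz": 0,"jaw": -1}
    - {"tx": 0,"ty": 0,"tz": 0,"wx": 0,"wy": 0,"wz": 0,"jaw": -1}
    - {"tx": 0,"ty": 0,"tz": 0,"wx": 0,"wy": 0,"wz": 0,"jaw": -1}

```text
time: 7.2
tool_pos: [629.7, -49.9, 48.2]
tcp_rot: [2.764, 1.568, 1.193]
contact_force: [-1.1, 0.2, 5.2]
grip_width: 22.1
```

Contact shows at 5 N. Now release and rise.

>>> arm_command:
  plan:
    - {"tx": 0,"ty": 0,"tz": 0,"wx": 0,"wy": 0,"wz": 0,"jaw": -0.35}
    - {"tx": 0,"ty": 0,"tz": 0,"wx": 0,"wy": 0,"wz": 0,"jaw": -0.2}
    - {"tx": 0,"ty": 0,"tz": 0,"wx": 0,"wy": 0,"wz": 0,"jaw": 0}
    - {"tx": 0,"ty": 0,"tz": 0,"wx": 0,"wy": 0,"wz": 0,"jaw": 0.1}
    - {"tx": -0.5,"ty": 0,"tz": 0,"wx": 0,"wy": 0,"wz": 0,"jaw": 0.2}
    - {"tx": -2,"ty": 0,"tz": 0,"wx": 0,"wy": 0,"wz": 0,"jaw": 0.4}
    - {"tx": -3,"ty": 0,"tz": 0,"wx": 0,"wy": 0,"wz": 0,"jaw": 0.4}
    - {"tx": -3,"ty": 0,"tz": 0,"wx": 0,"wy": 0,"wz": 0,"jaw": 0.4}
    - {"tx": -2,"ty": -2,"tz": 0,"wx": 0,"wy": 0,"wz": 0,"jaw": 0.4}
    - {"tx": 0,"ty": -2,"tz": 0,"wx": 0,"wy": 0,"wz": 0,"jaw": 0.4}
    - {"tx": 0,"ty": -2,"tz": 0,"wx": 0,"wy": 0,"wz": 0,"jaw": 0.4}
    - {"tx": 0,"ty": 0,"tz": 0,"wx": 0,"wy": 0,"wz": 0,"jaw": 0.4}

```text
time: 8.4
tool_pos: [567.5, -50.0, 153.3]
tcp_rot: [-2.858, 1.568, 1.854]
contact_force: [0.2, -0.6, 0.5]
grip_width: 64.3
```

Run:
```python
from h import *
go([471.5,284,140],-np.pi/2)
o=readout.get_obs();C=cam('wrist',o)
im=imaging.capture('wrist');cv2.imwrite('pics/w6.png',im);print(np.round(proj(C,[629.3,-49.7,58]),1))
```

```text
t 8.4 tcp [567.5 -50.  153.3] jawdir [-0.    -1.    -0.003] xdir [-0.001  0.003 -1.   ] tool shift cm [  1.44  -9.62 -33.4 ]
rotvec [-0.    -0.003  0.001] shift after turn [  1.33  -9.6  -33.4 ]
[316.7 124.4]
```

View pics/w6.png

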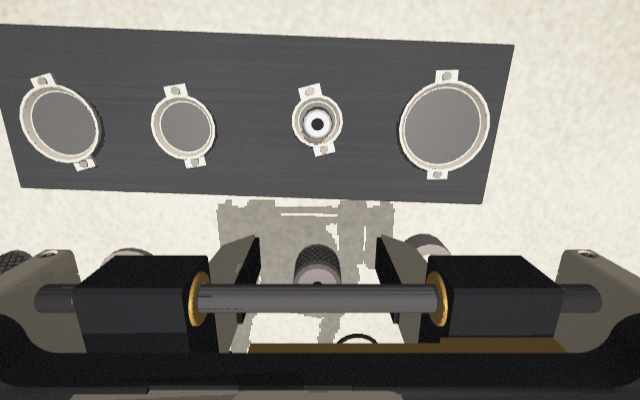

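The small knob stands upright in the middle of its nest, with its hole at (317,124). Next is the medium knob.

>>> arm_command:
  plan:
    - {"tx": 0,"ty": -0.5,"tz": -1.7,"wx": 0,"wy": -0.003,"wz": 0,"jaw": 0.4}
    - {"tx": 0.1,"ty": -1,"tz": -3.5,"wx": 0,"wy": 0,"wz": 0,"jaw": 0.4}
    - {"tx": 0.2,"ty": -1.2,"tz": -4.2,"wx": 0,"wy": 0,"wz": 0,"jaw": 0.4}
    - {"tx": 0.2,"ty": -1.2,"tz": -4.2,"wx": 0,"wy": 0,"wz": 0,"jaw": 0.4}
    - {"tx": 0.2,"ty": -1.2,"tz": -4.2,"wx": 0,"wy": 0,"wz": 0,"jaw": 0.4}
    - {"tx": 0.2,"ty": -1.2,"tz": -4.2,"wx": 0,"wy": 0,"wz": 0,"jaw": 0.4}
    - {"tx": 0.2,"ty": -1.2,"tz": -4.2,"wx": 0,"wy": 0,"wz": 0,"jaw": 0.4}
    - {"tx": 0.2,"ty": -1.1,"tz": -4.2,"wx": 0,"wy": 0,"wz": 0,"jaw": 0.4}
    - {"tx": 0,"ty": -1,"tz": -3,"wx": 0,"wy": 0,"wz": 0,"jaw": 0.4}
    - {"tx": 0,"ty": 0,"tz": 0,"wx": 0,"wy": 0,"wz": 0,"jaw": 0.4}
    - {"tx": 0,"ty": 0,"tz": 0,"wx": 0,"wy": 0,"wz": 0,"jaw": 0.4}

```text
time: 9.55
tool_pos: [473.9, 284.5, 139.5]
tcp_rot: [0.912, 1.57, -0.657]
contact_force: [0.3, 0.5, 0.1]
grip_width: 64.8
```

Run:
```python
from h import *
go([471.5,284,34],-np.pi/2)
o=readout.get_obs();C=cam('wrist',o)
im=imaging.capture('wrist');cv2.imwrite('pics/w7.png',im);print(np.round(proj(C,[471.5,284,45]),1))
```

```text
t 9.55 tcp [473.9 284.5 139.5] jawdir [ 0.002 -1.     0.   ] xdir [ 0. -0. -1.] tool shift cm [10.55 -0.24  0.05]
rotvec [ 0.002  0.    -0.   ] shift after turn [10.55 -0.24  0.05]
[317.2 200.9]
```

View pics/w7.png

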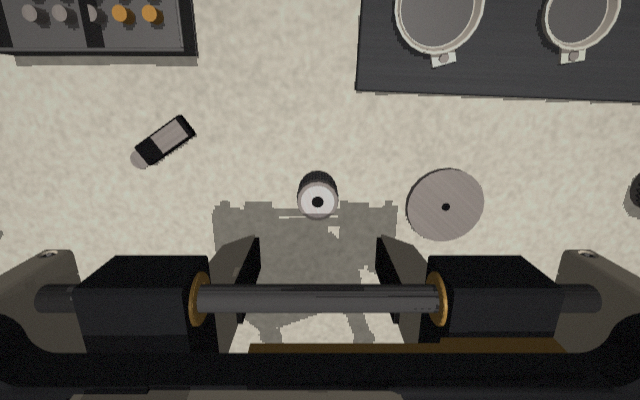

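The hole is at (317.5,201.5), which matches the prediction. I'll descend and grip.

>>> arm_command:
  plan:
    - {"tx": 2.5,"ty": -0.25,"tz": 0,"wx": 0,"wy": 0,"wz": 0,"jaw": 0.4}
    - {"tx": 3.0,"ty": 0,"tz": 0,"wx": 0,"wy": 0,"wz": 0,"jaw": 0.4}
    - {"tx": 2.5,"ty": 0,"tz": 0,"wx": 0,"wy": 0,"wz": 0,"jaw": 0.4}
    - {"tx": 1.5,"ty": 0,"tz": 0,"wx": 0,"wy": 0,"wz": 0,"jaw": 0.4}
    - {"tx": 1.0,"ty": 0,"tz": 0,"wx": 0,"wy": 0,"wz": 0,"jaw": 0.4}
    - {"tx": 0,"ty": 0,"tz": 0,"wx": 0,"wy": 0,"wz": 0,"jaw": 0.2}
    - {"tx": 0,"ty": 0,"tz": 0,"wx": 0,"wy": 0,"wz": 0,"jaw": 0.0}
    - {"tx": 0,"ty": 0,"tz": 0,"wx": 0,"wy": 0,"wz": 0,"jaw": -0.2}
    - {"tx": 0,"ty": 0,"tz": 0,"wx": 0,"wy": 0,"wz": 0,"jaw": -1}
    - {"tx": 0,"ty": 0,"tz": 0,"wx": 0,"wy": 0,"wz": 0,"jaw": -1}
    - {"tx": 0,"ty": 0,"tz": 0,"wx": 0,"wy": 0,"wz": 0,"jaw": -1}
    - {"tx": 0,"ty": 0,"tz": 0,"wx": 0,"wy": 0,"wz": 0,"jaw": -1}

```text
time: 10.8
tool_pos: [471.5, 284.2, 35.4]
tcp_rot: [1.943, 1.569, 0.372]
contact_force: [0.5, 1.1, 4.8]
grip_width: 34.5
```

>>> arm_command:
  plan:
    - {"tx": -1,"ty": 0,"tz": 0,"wx": 0,"wy": 0,"wz": 0,"jaw": -1}
    - {"tx": -2,"ty": 0,"tz": 0,"wx": 0,"wy": 0,"wz": 0,"jaw": -1}
    - {"tx": -3,"ty": 0,"tz": 0,"wx": 0,"wy": 0,"wz": 0,"jaw": -1}
    - {"tx": -3,"ty": 0,"tz": 0,"wx": 0,"wy": 0,"wz": 0,"jaw": -1}
    - {"tx": -1.5,"ty": 0,"tz": 0,"wx": 0,"wy": 0,"wz": 0,"jaw": -1}
    - {"tx": 0,"ty": 0,"tz": 0,"wx": 0,"wy": 0,"wz": 0,"jaw": -1}

```text
time: 11.4
tool_pos: [471.9, 284.2, 142.0]
tcp_rot: [1.934, 1.567, 0.363]
contact_force: [1.0, 1.1, -2.3]
grip_width: 34.5
```

Run:
```python
from h import *
go([560,74.4,140],-np.pi/2)
o=readout.get_obs();C=cam('wrist',o)
im=imaging.capture('wrist');cv2.imwrite('pics/w8.png',im);print(o['grip_width'],o['contact_force'].round(1))
```

```text
t 11.4 tcp [471.9 284.2 142. ] jawdir [-0.    -1.    -0.001] xdir [ 0.004  0.001 -1.   ] tool shift cm [ 0.2   8.82 20.98]
rotvec [-0.    -0.001 -0.004] shift after turn [ 0.2   8.81 20.98]
34.51916628942844 [ 1.   1.1 -2.3]
```

View pics/w8.png

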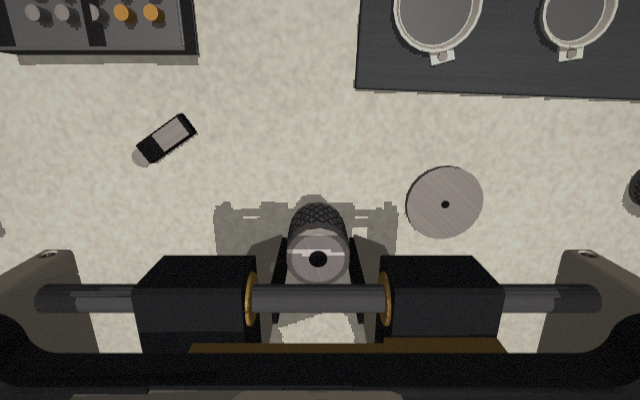

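The medium knob is held upright, with its hole at (317.5,258.5). On to its nest.

>>> arm_command:
  plan:
    - {"tx": 0,"ty": 0.8,"tz": 1.2,"wx": 0,"wy": 0,"wz": 0,"jaw": -1}
    - {"tx": 0,"ty": 2,"tz": 2.8,"wx": 0,"wy": 0,"wz": 0,"jaw": -1}
    - {"tx": 0,"ty": 2.5,"tz": 3.5,"wx": 0,"wy": 0,"wz": 0,"jaw": -1}
    - {"tx": 0,"ty": 2.5,"tz": 3.5,"wx": 0,"wy": 0,"wz": 0,"jaw": -1}
    - {"tx": 0,"ty": 2.5,"tz": 3.5,"wx": 0,"wy": 0,"wz": 0,"jaw": -1}
    - {"tx": 0,"ty": 2.4,"tz": 3.3,"wx": 0,"wy": 0,"wz": 0,"jaw": -1}
    - {"tx": 0,"ty": 1.6,"tz": 2.1,"wx": 0,"wy": 0,"wz": 0,"jaw": -1}
    - {"tx": 1,"ty": 0.8,"tz": 1.1,"wx": 0,"wy": 0,"wz": 0,"jaw": -1}
    - {"tx": 2,"ty": 0,"tz": 0,"wx": 0,"wy": 0,"wz": 0,"jaw": -1}
    - {"tx": 2.5,"ty": 0,"tz": 0,"wx": 0,"wy": 0,"wz": 0,"jaw": -1}
    - {"tx": 1.5,"ty": 0,"tz": 0,"wx": 0,"wy": 0,"wz": 0,"jaw": -1}
    - {"tx": 0.8,"ty": 0,"tz": 0,"wx": 0,"wy": 0,"wz": 0,"jaw": -1}
    - {"tx": 0,"ty": 0,"tz": 0,"wx": 0,"wy": 0,"wz": 0,"jaw": -1}
    - {"tx": 0,"ty": 0,"tz": 0,"wx": 0,"wy": 0,"wz": 0,"jaw": -1}

```text
time: 12.85
tool_pos: [621.9, 73.9, 61.7]
tcp_rot: [0.934, 1.571, -0.636]
contact_force: [0.5, -0.8, -2.4]
grip_width: 34.2
```

Run:
```python
from h import *
go([623.2,74.4,48.5],-np.pi/2)
im=imaging.capture('wrist');a=im[150:350,200:440]
cv2.imwrite('pics/w9.png',cv2.resize(a,None,fx=3,fy=3,interpolation=cv2.INTER_CUBIC))
```

```text
t 12.85 tcp [621.9  73.9  61.7] jawdir [ 0. -1.  0.] xdir [ 0. -0. -1.] tool shift cm [ 1.32  0.13 -0.05]
rotvec [ 0.  0. -0.] shift after turn [ 1.32  0.13 -0.05]
```

View pics/w9.png

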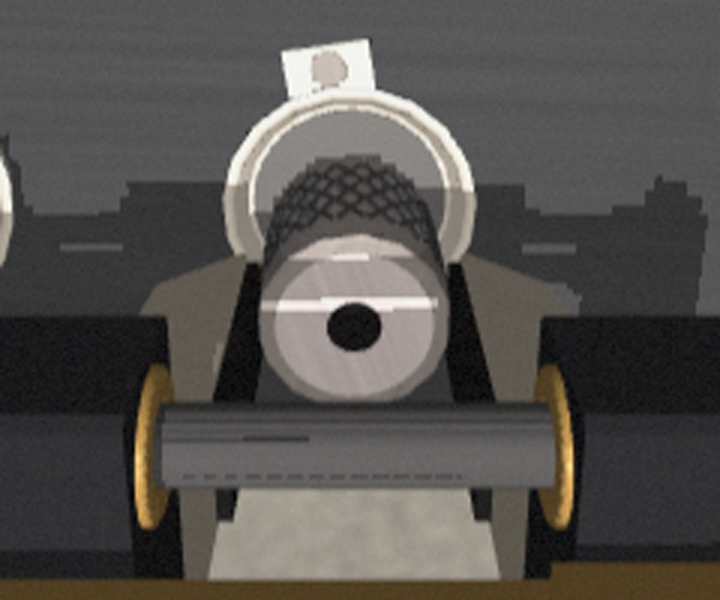

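Aligned. I'll lower it, knowing the last one touched at a TCP height of about 48.

>>> arm_command:
  plan:
    - {"tx": 0.5,"ty": 0.1,"tz": 0,"wx": 0,"wy": 0,"wz": 0,"jaw": -1}
    - {"tx": 0.4,"ty": 0,"tz": 0,"wx": 0,"wy": 0,"wz": 0,"jaw": -1}
    - {"tx": 0.2,"ty": 0,"tz": 0,"wx": 0,"wy": 0,"wz": 0,"jaw": -1}
    - {"tx": 0.1,"ty": 0,"tz": 0,"wx": 0,"wy": 0,"wz": 0,"jaw": -1}
    - {"tx": 0.05,"ty": 0,"tz": 0,"wx": 0,"wy": 0,"wz": 0,"jaw": -1}
    - {"tx": 0,"ty": 0,"tz": 0,"wx": 0,"wy": 0,"wz": 0,"jaw": -1}
    - {"tx": 0,"ty": 0,"tz": 0,"wx": 0,"wy": 0,"wz": 0,"jaw": -1}

```text
time: 13.6
tool_pos: [623.0, 73.8, 49.3]
tcp_rot: [1.151, 1.571, -0.42]
contact_force: [1.0, 0.1, -1.7]
grip_width: 34.5
```

>>> arm_command:
  plan:
    - {"tx": 0.05,"ty": 0,"tz": 0,"wx": 0,"wy": 0,"wz": 0,"jaw": -1}
    - {"tx": 0,"ty": 0,"tz": 0,"wx": 0,"wy": 0,"wz": 0,"jaw": -1}
    - {"tx": 0,"ty": 0,"tz": 0,"wx": 0,"wy": 0,"wz": 0,"jaw": -1}

```text
time: 13.9
tool_pos: [622.9, 73.8, 48.7]
tcp_rot: [0.341, 1.571, -1.23]
contact_force: [0.8, -0.2, -0.6]
grip_width: 34.2
```

>>> arm_command:
  plan:
    - {"tx": 0.06,"ty": 0,"tz": 0,"wx": 0,"wy": 0,"wz": 0,"jaw": -1}
    - {"tx": 0,"ty": 0,"tz": 0,"wx": 0,"wy": 0,"wz": 0,"jaw": -1}
    - {"tx": 0,"ty": 0,"tz": 0,"wx": 0,"wy": 0,"wz": 0,"jaw": -1}

```text
time: 14.2
tool_pos: [623.1, 73.8, 48.5]
tcp_rot: [1.474, 1.57, -0.097]
contact_force: [-0.6, 0.8, 2.0]
grip_width: 34.5
```

>>> arm_command:
  plan:
    - {"tx": 0.02,"ty": 0,"tz": 0,"wx": 0,"wy": 0,"wz": 0,"jaw": -0.15}
    - {"tx": 0,"ty": 0,"tz": 0,"wx": 0,"wy": 0,"wz": 0,"jaw": 0}
    - {"tx": 0,"ty": 0,"tz": 0,"wx": 0,"wy": 0,"wz": 0,"jaw": 0.2}
    - {"tx": 0,"ty": 0,"tz": 0,"wx": 0,"wy": 0,"wz": 0,"jaw": 0.3}
    - {"tx": -0.5,"ty": 0,"tz": 0,"wx": 0,"wy": 0,"wz": 0,"jaw": 0.4}
    - {"tx": -2,"ty": 0,"tz": 0,"wx": 0,"wy": 0,"wz": 0,"jaw": 0.7}
    - {"tx": -3,"ty": 0,"tz": 0,"wx": 0,"wy": 0,"wz": 0,"jaw": 0.7}
    - {"tx": -3,"ty": 0,"tz": 0,"wx": 0,"wy": 0,"wz": 0,"jaw": 0.7}
    - {"tx": -2,"ty": -1.5,"tz": 0.5,"wx": 0,"wy": 0,"wz": 0,"jaw": 0.7}
    - {"tx": 0,"ty": -2.5,"tz": 2,"wx": 0,"wy": 0,"wz": 0,"jaw": 0.7}
    - {"tx": 0,"ty": -1.5,"tz": 1.5,"wx": 0,"wy": 0,"wz": 0,"jaw": 0.7}
    - {"tx": 0,"ty": 0,"tz": 0,"wx": 0,"wy": 0,"wz": 0,"jaw": 0.7}

```text
time: 15.4
tool_pos: [566.5, 32.5, 153.6]
tcp_rot: [-0.611, 1.57, -2.184]
contact_force: [-0.5, 0.2, -0.3]
grip_width: 77.9
```

Run:
```python
from h import *
go([472.4,-50.7,140],-np.pi/2)
im=imaging.capture('wrist');cv2.imwrite('pics/w10.png',im)
```

```text
t 15.4 tcp [566.5  32.5 153.6] jawdir [-0.002 -1.     0.001] xdir [-0.    -0.001 -1.   ] tool shift cm [ 1.37 -9.39  8.33]
rotvec [-0.002  0.001  0.   ] shift after turn [ 1.36 -9.41  8.32]
```

View pics/w10.png

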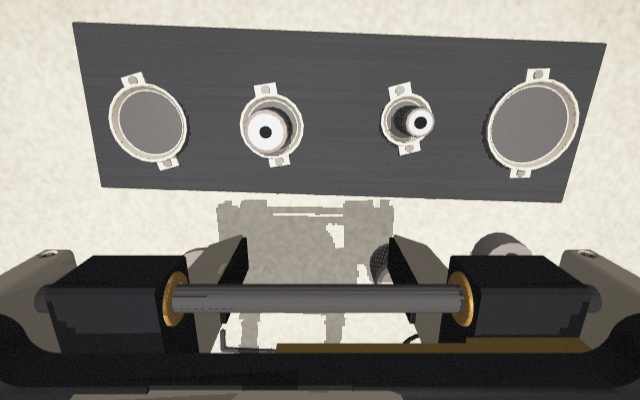

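The medium knob stands in its nest, with its hole at (265,131), and the small one is still up. Next is the large knob.

>>> arm_command:
  plan:
    - {"tx": 0.1,"ty": -1.2,"tz": 1,"wx": 0,"wy": 0,"wz": 0,"jaw": 0.7}
    - {"tx": 0.2,"ty": -2.4,"tz": 2.2,"wx": 0,"wy": 0,"wz": 0,"jaw": 0.7}
    - {"tx": 0.3,"ty": -2.8,"tz": 2.5,"wx": 0,"wy": 0,"wz": 0,"jaw": 0.7}
    - {"tx": 0.4,"ty": -2,"tz": 1.7,"wx": 0,"wy": 0,"wz": 0,"jaw": 0.7}
    - {"tx": 0.3,"ty": -1,"tz": 0.9,"wx": 0,"wy": 0,"wz": 0,"jaw": 0.7}
    - {"tx": 0,"ty": 0,"tz": 0,"wx": 0,"wy": 0,"wz": 0,"jaw": 0.7}
    - {"tx": 0,"ty": 0,"tz": 0,"wx": 0,"wy": 0,"wz": 0,"jaw": 0.7}

```text
time: 16.15
tool_pos: [475.2, -48.9, 140.1]
tcp_rot: [1.588, 1.569, 0.017]
contact_force: [0.8, -0.2, -0.5]
grip_width: 77.9
```

Run:
```python
from h import *
go([472.4,-50.7,34],-np.pi/2)
o=readout.get_obs();C=cam('wrist',o)
im=imaging.capture('wrist');cv2.imwrite('pics/w11.png',im);print(np.round(proj(C,[472.4,-50.7,45]),1))
```

```text
t 16.15 tcp [475.2 -48.9 140.1] jawdir [-0. -1. -0.] xdir [ 0.001  0.    -1.   ] tool shift cm [10.61 -0.29  0.18]
rotvec [-0.    -0.    -0.001] shift after turn [10.61 -0.28  0.18]
[318.8 201.2]
```

View pics/w11.png

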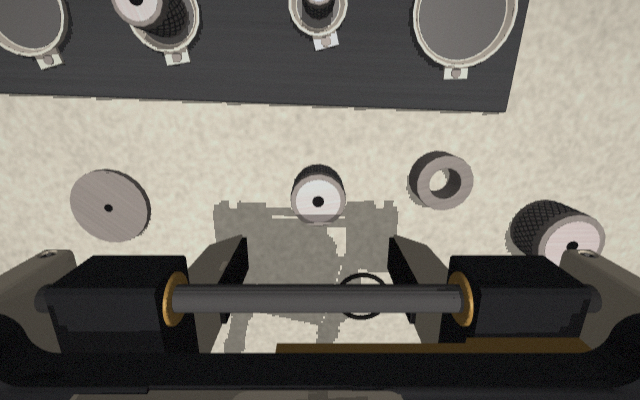

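The hole is at (318,201.5), as predicted, and the collar is clear of the fingers.

>>> arm_command:
  plan:
    - {"tx": 2.5,"ty": -0.3,"tz": 0.12,"wx": 0,"wy": 0,"wz": 0,"jaw": 0.7}
    - {"tx": 3.0,"ty": 0,"tz": 0,"wx": 0,"wy": 0,"wz": 0,"jaw": 0.7}
    - {"tx": 2.5,"ty": 0,"tz": 0,"wx": 0,"wy": 0,"wz": 0,"jaw": 0.7}
    - {"tx": 1.5,"ty": 0,"tz": 0,"wx": 0,"wy": 0,"wz": 0,"jaw": 0.7}
    - {"tx": 1.0,"ty": 0,"tz": 0,"wx": 0,"wy": 0,"wz": 0,"jaw": 0.7}
    - {"tx": 0,"ty": 0,"tz": 0,"wx": 0,"wy": 0,"wz": 0,"jaw": 0.5}
    - {"tx": 0,"ty": 0,"tz": 0,"wx": 0,"wy": 0,"wz": 0,"jaw": 0.3}
    - {"tx": 0,"ty": 0,"tz": 0,"wx": 0,"wy": 0,"wz": 0,"jaw": 0.1}
    - {"tx": 0,"ty": 0,"tz": 0,"wx": 0,"wy": 0,"wz": 0,"jaw": -1}
    - {"tx": 0,"ty": 0,"tz": 0,"wx": 0,"wy": 0,"wz": 0,"jaw": -1}
    - {"tx": 0,"ty": 0,"tz": 0,"wx": 0,"wy": 0,"wz": 0,"jaw": -1}
    - {"tx": 0,"ty": 0,"tz": 0,"wx": 0,"wy": 0,"wz": 0,"jaw": -1}

```text
time: 17.4
tool_pos: [471.4, -50.4, 35.6]
tcp_rot: [1.389, 1.569, -0.182]
contact_force: [0.3, 1.8, 6.2]
grip_width: 46.5
```

>>> arm_command:
  plan:
    - {"tx": -1,"ty": 0,"tz": 0,"wx": 0,"wy": 0,"wz": 0,"jaw": -1}
    - {"tx": -2,"ty": 0,"tz": 0,"wx": 0,"wy": 0,"wz": 0,"jaw": -1}
    - {"tx": -3,"ty": 0,"tz": 0,"wx": 0,"wy": 0,"wz": 0,"jaw": -1}
    - {"tx": -3,"ty": 0,"tz": 0,"wx": 0,"wy": 0,"wz": 0,"jaw": -1}
    - {"tx": -1.5,"ty": 0,"tz": 0,"wx": 0,"wy": 0,"wz": 0,"jaw": -1}
    - {"tx": 0,"ty": 0,"tz": 0,"wx": 0,"wy": 0,"wz": 0,"jaw": -1}

```text
time: 18.0
tool_pos: [472.0, -50.8, 142.2]
tcp_rot: [1.254, 1.566, -0.317]
contact_force: [-0.1, -0.3, -2.8]
grip_width: 46.6
```

Run:
```python
from h import *
go([560,187.2,140],-np.pi/2)
im=imaging.capture('wrist');cv2.imwrite('pics/w12.png',im)
```

```text
t 18.0 tcp [472.  -50.8 142.2] jawdir [-0.    -1.     0.001] xdir [ 0.004 -0.001 -1.   ] tool shift cm [  0.22   8.8  -23.8 ]
rotvec [-0.     0.001 -0.004] shift after turn [  0.22   8.8  -23.8 ]
```

View pics/w12.png

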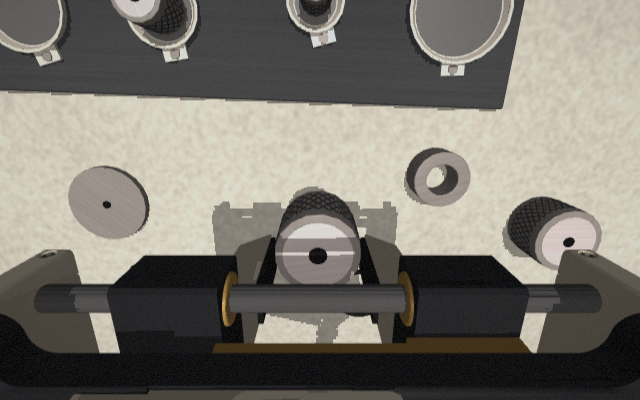

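The large knob is held, with its hole at (317.5,256). I'll move short of its nest and look.

>>> arm_command:
  plan:
    - {"tx": 0,"ty": 0.4,"tz": -1.2,"wx": 0,"wy": 0,"wz": 0,"jaw": -1}
    - {"tx": 0,"ty": 1,"tz": -2.8,"wx": 0,"wy": 0,"wz": 0,"jaw": -1}
    - {"tx": 0,"ty": 1.3,"tz": -3.5,"wx": 0,"wy": 0,"wz": 0,"jaw": -1}
    - {"tx": 0,"ty": 1.3,"tz": -3.5,"wx": 0,"wy": 0,"wz": 0,"jaw": -1}
    - {"tx": 0,"ty": 1.3,"tz": -3.5,"wx": 0,"wy": 0,"wz": 0,"jaw": -1}
    - {"tx": 0,"ty": 1.3,"tz": -3.5,"wx": 0,"wy": 0,"wz": 0,"jaw": -1}
    - {"tx": 0,"ty": 1.2,"tz": -3.2,"wx": 0,"wy": 0,"wz": 0,"jaw": -1}
    - {"tx": 0,"ty": 0.7,"tz": -1.8,"wx": 0,"wy": 0,"wz": 0,"jaw": -1}
    - {"tx": 0,"ty": 0.3,"tz": -0.8,"wx": 0,"wy": 0,"wz": 0,"jaw": -1}
    - {"tx": 0,"ty": 0,"tz": 0,"wx": 0,"wy": 0,"wz": 0,"jaw": -1}
    - {"tx": 0,"ty": 0,"tz": 0,"wx": 0,"wy": 0,"wz": 0,"jaw": -1}

```text
time: 19.15
tool_pos: [558.2, 187.0, 139.0]
tcp_rot: [-1.155, 1.569, -2.726]
contact_force: [-0.5, -0.3, -1.3]
grip_width: 46.3
```

Run:
```python
from h import *
go([626.9,187.2,62],-np.pi/2)
o=readout.get_obs();C=cam('wrist',o)
im=imaging.capture('wrist');cv2.imwrite('pics/w13.png',im);print(np.round(proj(C,[626.9,187.2,19]),1))
```

```text
t 19.15 tcp [558.2 187.  139. ] jawdir [-0.    -1.     0.001] xdir [-0.002 -0.001 -1.   ] tool shift cm [ 7.69  6.89 -0.03]
rotvec [-0.     0.001  0.002] shift after turn [ 7.7   6.87 -0.02]
[316.5 113.6]
```

View pics/w13.png

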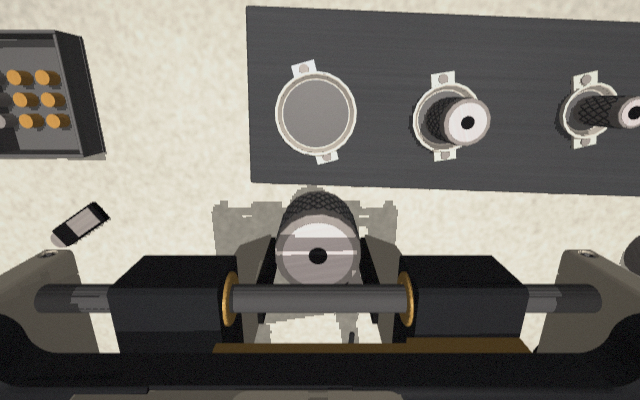

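The nest is centred near (315.7,112.7), within 1 px of the prediction.

>>> arm_command:
  plan:
    - {"tx": 0,"ty": 1.5,"tz": -0.05,"wx": 0,"wy": 0,"wz": 0,"jaw": -1}
    - {"tx": 0.5,"ty": 2.5,"tz": 0,"wx": 0,"wy": 0,"wz": 0,"jaw": -1}
    - {"tx": 1.5,"ty": 2,"tz": 0,"wx": 0,"wy": 0,"wz": 0,"jaw": -1}
    - {"tx": 2,"ty": 0.85,"tz": 0,"wx": 0,"wy": 0,"wz": 0.002,"jaw": -1}
    - {"tx": 1.8,"ty": 0,"tz": 0,"wx": 0,"wy": 0,"wz": 0,"jaw": -1}
    - {"tx": 1.2,"ty": 0,"tz": 0,"wx": 0,"wy": 0,"wz": 0,"jaw": -1}
    - {"tx": 0.7,"ty": 0,"tz": 0,"wx": 0,"wy": 0,"wz": 0,"jaw": -1}
    - {"tx": 0,"ty": 0,"tz": 0,"wx": 0,"wy": 0,"wz": 0,"jaw": -1}
    - {"tx": 0,"ty": 0,"tz": 0,"wx": 0,"wy": 0,"wz": 0,"jaw": -1}

```text
time: 20.1
tool_pos: [627.9, 188.0, 63.7]
tcp_rot: [1.603, 1.567, 0.032]
contact_force: [0.9, 0.5, -2.5]
grip_width: 46.5
```

Run:
```python
from h import *
go([626.6,187.4,48.5],-np.pi/2)
im=imaging.capture('wrist');a=im[150:350,200:440]
cv2.imwrite('pics/w14.png',cv2.resize(a,None,fx=3,fy=3,interpolation=cv2.INTER_CUBIC))
```

```text
t 20.1 tcp [627.9 188.   63.7] jawdir [-0. -1. -0.] xdir [ 0.003  0.    -1.   ] tool shift cm [ 1.52 -0.13  0.06]
rotvec [-0.    -0.    -0.003] shift after turn [ 1.52 -0.13  0.06]
```

View pics/w14.png

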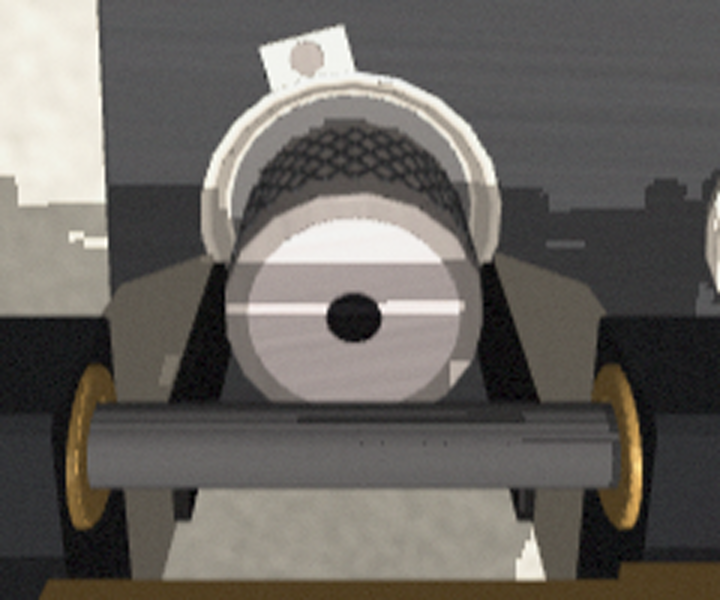

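>>> arm_command:
  plan:
    - {"tx": 0.5,"ty": -0.12,"tz": 0.03,"wx": 0,"wy": 0,"wz": -0.002,"jaw": -1}
    - {"tx": 0.5,"ty": 0,"tz": 0,"wx": 0,"wy": 0,"wz": 0,"jaw": -1}
    - {"tx": 0.25,"ty": 0,"tz": 0,"wx": 0,"wy": 0,"wz": 0,"jaw": -1}
    - {"tx": 0.15,"ty": 0,"tz": 0,"wx": 0,"wy": 0,"wz": 0,"jaw": -1}
    - {"tx": 0.05,"ty": 0,"tz": 0,"wx": 0,"wy": 0,"wz": 0,"jaw": -1}
    - {"tx": 0,"ty": 0,"tz": 0,"wx": 0,"wy": 0,"wz": 0,"jaw": -1}
    - {"tx": 0,"ty": 0,"tz": 0,"wx": 0,"wy": 0,"wz": 0,"jaw": -1}

```text
time: 20.85
tool_pos: [626.2, 187.8, 48.8]
tcp_rot: [0.965, 1.571, -0.606]
contact_force: [-3.6, -1.8, 3.7]
grip_width: 46.3
```

>>> arm_command:
  plan:
    - {"tx": 0.05,"ty": 0,"tz": 0,"wx": 0,"wy": 0,"wz": 0,"jaw": -1}
    - {"tx": 0,"ty": 0,"tz": 0,"wx": 0,"wy": 0,"wz": 0,"jaw": -1}
    - {"tx": 0,"ty": 0,"tz": 0,"wx": 0,"wy": 0,"wz": 0,"jaw": -1}

```text
time: 21.15
tool_pos: [626.3, 187.8, 48.7]
tcp_rot: [1.224, 1.57, -0.347]
contact_force: [-4.1, -0.6, 6.3]
grip_width: 46.2
```

>>> arm_command:
  plan:
    - {"tx": 0,"ty": 0,"tz": 0,"wx": 0,"wy": 0,"wz": 0,"jaw": 0.1}
    - {"tx": 0,"ty": 0,"tz": 0,"wx": 0,"wy": 0,"wz": 0,"jaw": 0.25}
    - {"tx": 0,"ty": 0,"tz": 0,"wx": 0,"wy": 0,"wz": 0,"jaw": 0.4}
    - {"tx": 0,"ty": 0,"tz": 0,"wx": 0,"wy": 0,"wz": 0,"jaw": 0.5}
    - {"tx": -0.5,"ty": 0,"tz": 0,"wx": 0,"wy": 0,"wz": 0,"jaw": 0.6}
    - {"tx": -2,"ty": 0,"tz": 0,"wx": 0,"wy": 0,"wz": 0,"jaw": 0.8}
    - {"tx": -3,"ty": 0,"tz": 0,"wx": 0,"wy": 0,"wz": 0,"jaw": 1}
    - {"tx": -3,"ty": 0,"tz": 0,"wx": 0,"wy": 0,"wz": 0,"jaw": 1}
    - {"tx": -2,"ty": -1.5,"tz": 0.5,"wx": 0,"wy": 0,"wz": 0,"jaw": 1}
    - {"tx": 0,"ty": -2.5,"tz": 2,"wx": 0,"wy": 0,"wz": 0,"jaw": 1}
    - {"tx": 0,"ty": -1.5,"tz": 1.5,"wx": 0,"wy": 0,"wz": 0,"jaw": 1}
    - {"tx": 0,"ty": 0,"tz": 0,"wx": 0,"wy": 0,"wz": 0,"jaw": 1}

```text
time: 22.35
tool_pos: [569.9, 146.5, 153.7]
tcp_rot: [-0.598, 1.57, -2.17]
contact_force: [-0.7, 0.5, 0.5]
grip_width: 91.5
```

Run:
```python
from h import *
go([430,-278,140],-np.pi/2)
im=imaging.capture('wrist');cv2.imwrite('pics/w15.png',im)
```

```text
t 22.35 tcp [569.9 146.5 153.7] jawdir [-0.001 -1.     0.001] xdir [-0.    -0.001 -1.   ] tool shift cm [  1.39 -13.93  42.47]
rotvec [-0.001  0.001  0.   ] shift after turn [  1.37 -13.99  42.45]
```

View pics/w15.png

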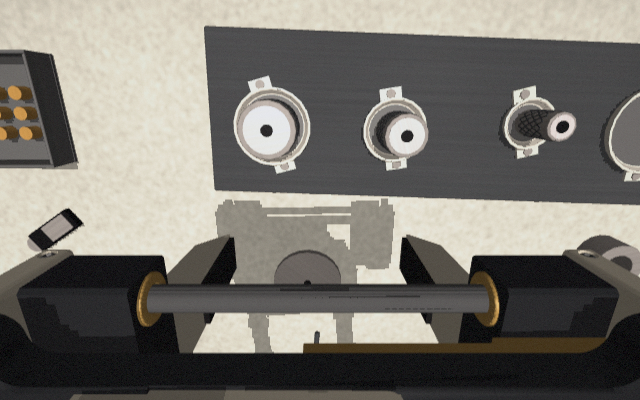

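Three knobs are standing in their nests. I'll go to the largest.

>>> arm_command:
  plan:
    - {"tx": 0,"ty": -0.5,"tz": 1.5,"wx": 0,"wy": 0,"wz": 0,"jaw": 1}
    - {"tx": 0.1,"ty": -1,"tz": 3,"wx": 0,"wy": 0,"wz": 0,"jaw": 1}
    - {"tx": 0.2,"ty": -1.3,"tz": 4,"wx": 0,"wy": 0,"wz": 0,"jaw": 1}
    - {"tx": 0.2,"ty": -1.3,"tz": 4,"wx": 0,"wy": 0,"wz": 0,"jaw": 1}
    - {"tx": 0.2,"ty": -1.3,"tz": 4,"wx": 0,"wy": 0,"wz": 0,"jaw": 1}
    - {"tx": 0.2,"ty": -1.3,"tz": 4,"wx": 0,"wy": 0,"wz": 0,"jaw": 1}
    - {"tx": 0.2,"ty": -1.3,"tz": 4,"wx": 0,"wy": 0,"wz": 0,"jaw": 1}
    - {"tx": 0.2,"ty": -1.3,"tz": 4,"wx": 0,"wy": 0,"wz": 0,"jaw": 1}
    - {"tx": 0.1,"ty": -1.3,"tz": 4,"wx": 0,"wy": 0,"wz": 0,"jaw": 1}
    - {"tx": 0,"ty": -1.3,"tz": 4,"wx": 0,"wy": 0,"wz": 0,"jaw": 1}
    - {"tx": 0,"ty": -1.2,"tz": 3.5,"wx": 0,"wy": 0,"wz": 0,"jaw": 1}
    - {"tx": 0,"ty": -0.9,"tz": 2.4,"wx": 0,"wy": 0,"wz": 0,"jaw": 1}
    - {"tx": 0,"ty": 0,"tz": 0,"wx": 0,"wy": 0,"wz": 0,"jaw": 1}
    - {"tx": 0,"ty": 0,"tz": 0,"wx": 0,"wy": 0,"wz": 0,"jaw": 1}

```text
time: 23.8
tool_pos: [431.0, -276.6, 138.6]
tcp_rot: [-2.74, 1.57, 1.971]
contact_force: [0.1, 0.5, -1.3]
grip_width: 91.7
```

Run:
```python
from h import *
go([430,-278.5,34],-np.pi/2)
o=readout.get_obs();C=cam('wrist',o)
im=imaging.capture('wrist');cv2.imwrite('pics/w16.png',im);print(np.round(proj(C,[430,-278.5,45]),1))
```

```text
t 23.8 tcp [ 431.  -276.6  138.6] jawdir [-0.002 -1.    -0.   ] xdir [-0.  0. -1.] tool shift cm [10.46 -0.1   0.19]
rotvec [-0.002 -0.     0.   ] shift after turn [10.46 -0.1   0.19]
[319.  199.7]
```

View pics/w16.png

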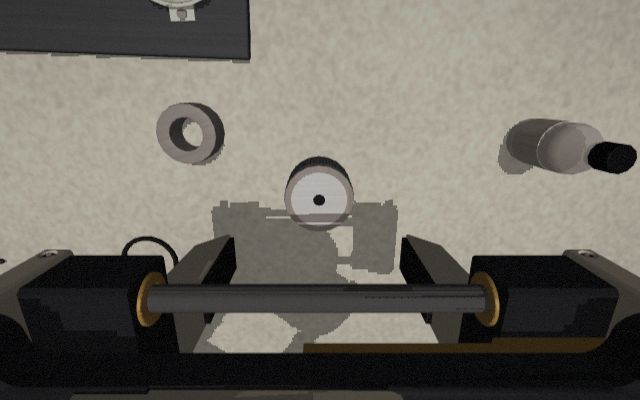

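The hole is at (319,200), which matches.

>>> arm_command:
  plan:
    - {"tx": 2.5,"ty": -0.1,"tz": 0.2,"wx": 0,"wy": 0,"wz": 0,"jaw": 1}
    - {"tx": 3.0,"ty": 0,"tz": 0,"wx": 0,"wy": 0,"wz": 0,"jaw": 1}
    - {"tx": 2.5,"ty": 0,"tz": 0,"wx": 0,"wy": 0,"wz": 0,"jaw": 1}
    - {"tx": 1.4,"ty": 0,"tz": 0,"wx": 0,"wy": 0,"wz": 0,"jaw": 1}
    - {"tx": 1.0,"ty": 0,"tz": 0,"wx": 0,"wy": 0,"wz": 0,"jaw": 1}
    - {"tx": 0,"ty": 0,"tz": 0,"wx": 0,"wy": 0,"wz": 0,"jaw": 0.8}
    - {"tx": 0,"ty": 0,"tz": 0,"wx": 0,"wy": 0,"wz": 0,"jaw": 0.6}
    - {"tx": 0,"ty": 0,"tz": 0,"wx": 0,"wy": 0,"wz": 0,"jaw": 0.4}
    - {"tx": 0,"ty": 0,"tz": 0,"wx": 0,"wy": 0,"wz": 0,"jaw": -1}
    - {"tx": 0,"ty": 0,"tz": 0,"wx": 0,"wy": 0,"wz": 0,"jaw": -1}
    - {"tx": 0,"ty": 0,"tz": 0,"wx": 0,"wy": 0,"wz": 0,"jaw": -1}
    - {"tx": 0,"ty": 0,"tz": 0,"wx": 0,"wy": 0,"wz": 0,"jaw": -1}

```text
time: 25.05
tool_pos: [430.5, -278.3, 35.5]
tcp_rot: [1.011, 1.57, -0.56]
contact_force: [0.4, 1.3, 5.9]
grip_width: 58.0
```

>>> arm_command:
  plan:
    - {"tx": -1,"ty": 0,"tz": 0,"wx": 0,"wy": 0,"wz": 0,"jaw": -1}
    - {"tx": -2,"ty": 0,"tz": 0,"wx": 0,"wy": 0,"wz": 0,"jaw": -1}
    - {"tx": -3,"ty": 0,"tz": 0,"wx": 0,"wy": 0,"wz": 0,"jaw": -1}
    - {"tx": -3,"ty": 0,"tz": 0,"wx": 0,"wy": 0,"wz": 0,"jaw": -1}
    - {"tx": -1.5,"ty": 0,"tz": 0,"wx": 0,"wy": 0,"wz": 0,"jaw": -1}
    - {"tx": 0,"ty": 0,"tz": 0,"wx": 0,"wy": 0,"wz": 0,"jaw": -1}

```text
time: 25.65
tool_pos: [431.0, -279.0, 142.1]
tcp_rot: [0.807, 1.566, -0.764]
contact_force: [0.3, 0.4, -3.9]
grip_width: 58.3
```

Run:
```python
from h import *
go([556,-166.8,140],-np.pi/2)
im=imaging.capture('wrist');cv2.imwrite('pics/w17.png',im)
```

```text
t 25.65 tcp [ 431.  -279.   142.1] jawdir [-0.    -1.     0.003] xdir [ 0.003 -0.003 -1.   ] tool shift cm [  0.22  12.5  -11.23]
rotvec [-0.     0.003 -0.003] shift after turn [  0.21  12.5  -11.22]
```

View pics/w17.png

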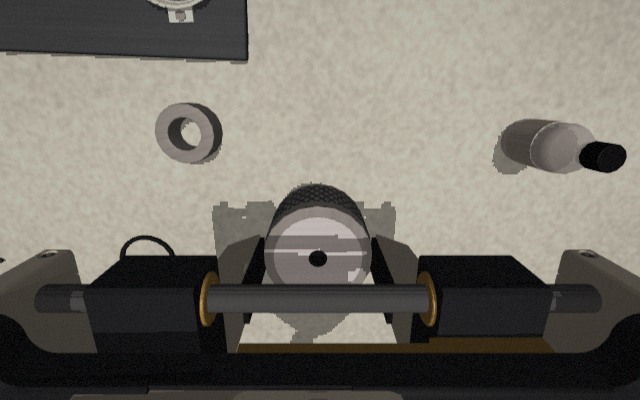

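The largest knob is held, with its hole at (318,258). I'll move short of its nest and look.

>>> arm_command:
  plan:
    - {"tx": 0,"ty": 1,"tz": -0.9,"wx": 0,"wy": 0,"wz": 0,"jaw": -1}
    - {"tx": 0,"ty": 2.2,"tz": -2,"wx": 0,"wy": 0,"wz": 0,"jaw": -1}
    - {"tx": 0,"ty": 2.8,"tz": -2.5,"wx": 0,"wy": 0,"wz": 0,"jaw": -1}
    - {"tx": 0,"ty": 2.8,"tz": -2.5,"wx": 0,"wy": 0,"wz": 0,"jaw": -1}
    - {"tx": 0,"ty": 2.3,"tz": -2.1,"wx": 0,"wy": 0.003,"wz": 0,"jaw": -1}
    - {"tx": 0,"ty": 1.4,"tz": -1.2,"wx": 0,"wy": 0,"wz": 0,"jaw": -1}
    - {"tx": 0,"ty": 0,"tz": 0,"wx": 0,"wy": 0,"wz": 0,"jaw": -1}
    - {"tx": 0,"ty": 0,"tz": 0,"wx": 0,"wy": 0,"wz": 0,"jaw": -1}

```text
time: 26.5
tool_pos: [554.5, -165.9, 138.7]
tcp_rot: [-2.505, 1.567, 2.208]
contact_force: [-0.8, 0.2, -3.9]
grip_width: 58.6
```

Run:
```python
from h import *
go([624,-166.8,62],-np.pi/2)
o=readout.get_obs();C=cam('wrist',o)
im=imaging.capture('wrist');cv2.imwrite('pics/w18.png',im);print(np.round(proj(C,[624,-166.8,19]),1))
```

```text
t 26.5 tcp [ 554.5 -165.9  138.7] jawdir [ 0.001 -1.    -0.003] xdir [-0.002  0.003 -1.   ] tool shift cm [7.66 6.96 0.12]
rotvec [ 0.001 -0.003  0.002] shift after turn [7.67 6.95 0.09]
[318.4 112.7]
```

View pics/w18.png

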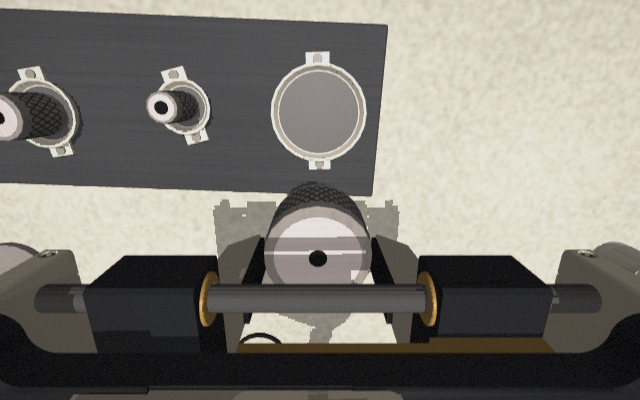

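The nest is centred near (319,111.5), within about 1 px of the prediction.

>>> arm_command:
  plan:
    - {"tx": 0,"ty": 1.5,"tz": 0.1,"wx": 0,"wy": -0.002,"wz": 0,"jaw": -1}
    - {"tx": 0.5,"ty": 2.5,"tz": 0,"wx": 0,"wy": 0,"wz": 0,"jaw": -1}
    - {"tx": 1.5,"ty": 2,"tz": 0,"wx": 0,"wy": 0,"wz": 0,"jaw": -1}
    - {"tx": 2,"ty": 1,"tz": 0,"wx": 0,"wy": 0,"wz": 0,"jaw": -1}
    - {"tx": 1.8,"ty": 0,"tz": 0,"wx": 0,"wy": 0,"wz": 0,"jaw": -1}
    - {"tx": 1.2,"ty": 0,"tz": 0,"wx": 0,"wy": 0,"wz": 0,"jaw": -1}
    - {"tx": 0.6,"ty": 0,"tz": 0,"wx": 0,"wy": 0,"wz": 0,"jaw": -1}
    - {"tx": 0,"ty": 0,"tz": 0,"wx": 0,"wy": 0,"wz": 0,"jaw": -1}
    - {"tx": 0,"ty": 0,"tz": 0,"wx": 0,"wy": 0,"wz": 0,"jaw": -1}

```text
time: 27.45
tool_pos: [625.5, -167.6, 64.8]
tcp_rot: [1.911, 1.569, 0.34]
contact_force: [-0.7, 0.7, -3.5]
grip_width: 58.6
```

Run:
```python
from h import *
go([624.4,-167,48.5],-np.pi/2)
im=imaging.capture('wrist');a=im[150:350,200:440]
cv2.imwrite('pics/w19.png',cv2.resize(a,None,fx=3,fy=3,interpolation=cv2.INTER_CUBIC))
```

```text
t 27.45 tcp [ 625.5 -167.6   64.8] jawdir [-0.001 -1.    -0.   ] xdir [ 0.001  0.    -1.   ] tool shift cm [ 1.63 -0.11 -0.06]
rotvec [-0.001 -0.    -0.001] shift after turn [ 1.63 -0.11 -0.06]
```

View pics/w19.png

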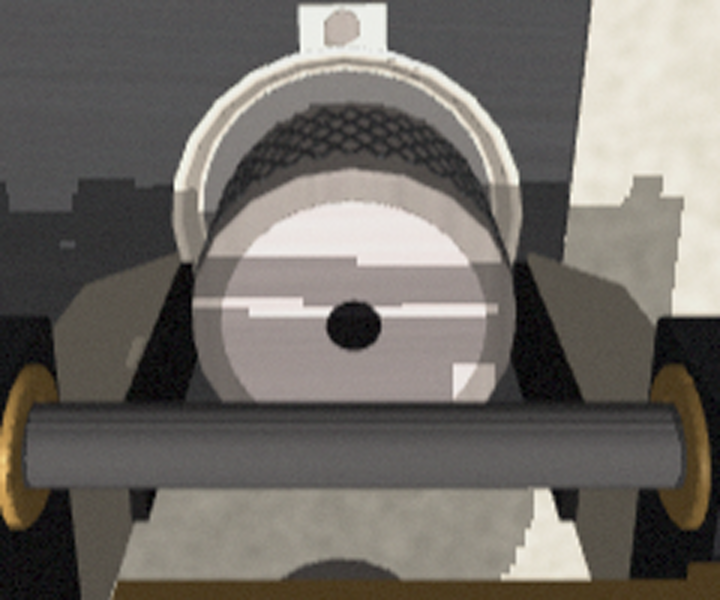

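>>> arm_command:
  plan:
    - {"tx": 0.5,"ty": -0.08,"tz": -0.08,"wx": 0,"wy": 0,"wz": 0,"jaw": -1}
    - {"tx": 0.5,"ty": 0,"tz": 0,"wx": 0,"wy": 0,"wz": 0,"jaw": -1}
    - {"tx": 0.3,"ty": 0,"tz": 0,"wx": 0,"wy": 0,"wz": 0,"jaw": -1}
    - {"tx": 0.15,"ty": 0,"tz": 0,"wx": 0,"wy": 0,"wz": 0,"jaw": -1}
    - {"tx": 0.05,"ty": 0,"tz": 0,"wx": 0,"wy": 0,"wz": 0,"jaw": -1}
    - {"tx": 0,"ty": 0,"tz": 0,"wx": 0,"wy": 0,"wz": 0,"jaw": -1}
    - {"tx": 0,"ty": 0,"tz": 0,"wx": 0,"wy": 0,"wz": 0,"jaw": -1}

```text
time: 28.2
tool_pos: [624.5, -166.4, 49.0]
tcp_rot: [2.73, 1.57, 1.16]
contact_force: [0.7, 0.3, -3.6]
grip_width: 58.4
```

>>> arm_command:
  plan:
    - {"tx": 0.05,"ty": 0,"tz": 0,"wx": 0,"wy": 0,"wz": 0,"jaw": -1}
    - {"tx": 0,"ty": 0,"tz": 0,"wx": 0,"wy": 0,"wz": 0,"jaw": -1}
    - {"tx": 0,"ty": 0,"tz": 0,"wx": 0,"wy": 0,"wz": 0,"jaw": -1}

```text
time: 28.5
tool_pos: [624.5, -166.4, 48.6]
tcp_rot: [2.58, 1.57, 1.009]
contact_force: [0.5, 0.6, -1.6]
grip_width: 58.6
```

>>> arm_command:
  plan:
    - {"tx": 0.06,"ty": 0,"tz": 0,"wx": 0,"wy": 0,"wz": 0,"jaw": -1}
    - {"tx": 0,"ty": 0,"tz": 0,"wx": 0,"wy": 0,"wz": 0,"jaw": -1}
    - {"tx": 0,"ty": 0,"tz": 0,"wx": 0,"wy": 0,"wz": 0,"jaw": -1}

```text
time: 28.8
tool_pos: [624.6, -166.4, 48.6]
tcp_rot: [2.16, 1.57, 0.589]
contact_force: [-2.2, 1.7, 5.5]
grip_width: 58.6
```

>>> arm_command:
  plan:
    - {"tx": 0,"ty": 0,"tz": 0,"wx": 0,"wy": 0,"wz": 0,"jaw": 0.4}
    - {"tx": 0,"ty": 0,"tz": 0,"wx": 0,"wy": 0,"wz": 0,"jaw": 0.55}
    - {"tx": 0,"ty": 0,"tz": 0,"wx": 0,"wy": 0,"wz": 0,"jaw": 0.7}
    - {"tx": 0,"ty": 0,"tz": 0,"wx": 0,"wy": 0,"wz": 0,"jaw": 0.8}
    - {"tx": -0.5,"ty": 0,"tz": 0,"wx": 0,"wy": 0,"wz": 0,"jaw": 0.8}
    - {"tx": -2,"ty": 0,"tz": 0,"wx": 0,"wy": 0,"wz": 0,"jaw": 0.8}
    - {"tx": -3,"ty": 0,"tz": 0,"wx": 0,"wy": 0,"wz": 0,"jaw": 0.8}
    - {"tx": -3,"ty": 0,"tz": 0,"wx": 0,"wy": 0,"wz": 0,"jaw": 0.8}
    - {"tx": -2,"ty": -2,"tz": 0,"wx": 0,"wy": 0,"wz": 0,"jaw": 0.8}
    - {"tx": 0,"ty": -4,"tz": 0,"wx": 0,"wy": 0,"wz": 0,"jaw": 0.8}
    - {"tx": 0,"ty": -4,"tz": 0,"wx": 0,"wy": 0,"wz": 0,"jaw": 0.8}
    - {"tx": 0,"ty": -4,"tz": 0,"wx": 0,"wy": 0,"wz": 0,"jaw": 0.8}
    - {"tx": 0,"ty": -3,"tz": 2,"wx": 0,"wy": 0,"wz": 0,"jaw": 0.8}
    - {"tx": 0,"ty": 0,"tz": 0,"wx": 0,"wy": 0,"wz": 0,"jaw": 0.8}
    - {"tx": 0,"ty": 0,"tz": 0,"wx": 0,"wy": 0,"wz": 0,"jaw": 0.8}

```text
time: 30.3
tool_pos: [454.5, -186.9, 153.5]
tcp_rot: [1.747, 1.569, 0.174]
contact_force: [-0.8, -0.5, -0.5]
grip_width: 82.9
```

Run:
```python
from h import *
o=readout.get_obs();print(o['time'],o['tool_pos'],o['contact_force'].round(1))
cv2.imwrite('pics/s20.png',imaging.capture('scene'));im=imaging.capture('top');cv2.imwrite('pics/t20.png',cv2.resize(im[100:300,160:500],None,fx=2.3,fy=2.3,interpolation=cv2.INTER_CUBIC))
```

```text
30.3 [ 454.52689872 -186.93316465  153.53345831] [-0.8 -0.5 -0.5]
```

View pics/s20.png

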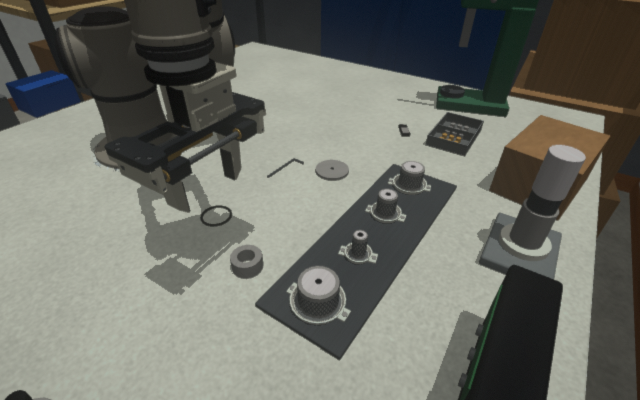

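View pics/t20.png

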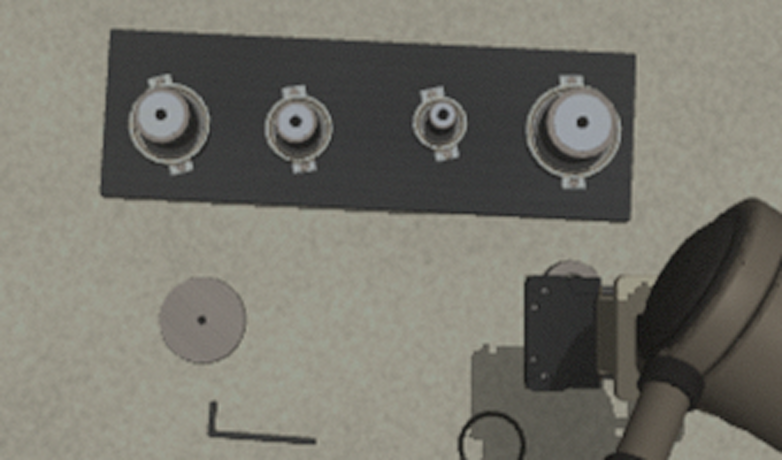

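All four knobs stand in their nests, and the collar and disc lie where they were. As a last check, I'll compare the hole positions (z = 58) with the nest centres, then hand in.

Run:
```python
from h import *
C=cam('top')
N=dict(large=((160.5,114.5),(624.1,190.6)),medium=((295,121.5),(620.3,76)),small=((442.5,116),(627.5,-47.5)),largest=((582,122),(620.6,-164.3)))
for k,((u,v),n) in N.items():
    print(k,(unproj(C,160+u/2.3,100+v/2.3,58)[:2]-n).round(1))
print(bot.close_job())
```

```text
large [ 0.7 -1.8]
medium [-0.3 -0.6]
small [-1.6 -0.9]
largest [ 1.5 -1.1]
the job is handed in; nothing more can be done
None
```

All four knurled knobs now stand in the nests of their own size. I placed them small, medium, large, then largest. Each was lowered until the force reading showed contact (2–6 N), then released. I handed the job in at about 30 s of the 125 s allowed.

- **Position:** in the last top-camera picture, each knob's top is within about 2 mm of its nest's centre, so all are upright and inside the 6 mm clearance.
- **Other parts:** the collar and disc look unmoved in the last scene view. In the final top view the arm mostly hid the collar, so that view does not confirm it.
- **Robot:** it was clear of everything at hand-in, with the force reading under 1 N.
- **Disagreements:**
  - The top and wrist cameras differed by about 2–4 mm. I used the wrist values for the picks and placings.
  - The gripper read about 1.5–2 mm narrower than each knob's stated diameter.
  - The large knob showed about 4 N of sideways force when it touched down, but it stands level and centred.

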